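# Photograph a jaw cast front and profile on an indexing turntable

## Robot

A 6-joint arm with a two-finger parallel gripper is mounted at the origin on the work surface. World frame = base frame: x ahead of the robot, y to its left, z up, the work surface at z = 0. Lengths are in m, angles in rad, forces in N, time in s.
With the tool pointing down it reaches from about 0.25 to 0.725 m from the base axis. Payload 4 kg.
Tool frame: the origin (TCP) lies midway between the tips of the shut fingers; the grasp point (between the pads) lies bot.pinch_z behind it (bot.pinch_z is the distance from the TCP to the grasp point, in m); z points along the fingers, y is the direction in which the jaws open and shut (so a half turn about z gives the same grasp; the last joint's range is limited). The gripper opens to 85 mm and grips with 20 to 120 N. Pads are 22 mm wide; open, the fingers measure 114 mm over their backs; the gripper's body (76 mm by 85 mm) begins 54 mm behind the grasp point. The pads swing forward as they close: fully open they stand 13 mm farther back than shut.
Start: joints at [-1.315, 0.241, 0.005, 1.335, 0, 1.571], TCP at [0.127, -0.484, 0.231] pointing down, gripper open.
Joint ranges: [-2.72, 2.72], [-1.05, 1.87], [-1.09, 1.28], [-1.99, 2.15], [-1.42, 1.44], [-3.14, 3.14]. Speed limits (rad/s): [2.79, 2.79, 3.14, 3.14, 3.14, 3.14].

## Interface

Orientations are given as a unit quaternion [x, y, z, w].
In Python, from workcell import bot gives the robot as it stands. The module is installed in compiled form; this text tells all that it offers.
- The arm moves only by the tool move_arm, never from a script. Its argument "series" is a list that holds one entry, the list of rows, each a list of 7 numbers: the shift along the world's x, y, z in cm, then the turn, a rotation vector about the world's x, y, z in degrees, then the opening, from 0 (shut) to 1 (fully open). A call has exactly 5 rows; each row shifts and turns the pose as measured when the row begins; what a row does not reach is not made up. A row lasts 1/10 s, in which the tool goes at most 50 mm and 8.59 degrees, less where a joint would pass 70% of its speed; a pose out of reach is approached as far as the arm can. A call with a gripper value outside its range is refused whole. The fingers move at their own pace and stop on an object; the grip force is fixed at half the most. Time passes only in rows, so rows that do not move let the fingers close, or fill a call up. It gives the time, the measured TCP pose, the force and the opening at its end, in the units of the state.
- bot.get_obs(): the state, without advancing time (a new reading comes with each control period).
- bot.camera(name): name is "scene" or "top" or "wrist"; returns (picture, depth): 400x640x3 uint8, red, green, blue; 400x640 float32, m along the optical axis (not along the pixel's ray), 0 where there is no reading.
- bot.camera_info(name): a dict with "vfov" (degrees; the focal length in pixels is half the picture's height over the tangent of half this angle, whatever the lens; pixels are square), "cx", "cy" (the principal point, pixels), "cam_to_world" (4x4, takes a point from camera to world coordinates); the wrist camera has in their place "tool_from_camera" (4x4, takes a point from camera to tool coordinates, whose origin is the TCP and whose axes are the flange's). Camera axes: x right, y down, z forward; pixel columns grow to the right and rows downward; lengths in m; the calibration is good to about 2 mm. A picture is of the moment at which its call begins: read the wrist's pose just before it. camera_info takes no time and is no camera call.
- bot.job_done(): hands the job in, once; it reports no verdict.
Trained networks look in the newest picture that a camera, given by its name, has taken for a name from the list of things; names that differ only in an ending like _2 or _b are one class to them, and where a whole thing is asked for, a point or a joint stands for the part that bears it (a point fixed in the world has none). Each returns a list of dicts, best first, with "confidence" (0 to 1); they miss things now and then, are a little off and sometimes report something else, mostly with a low value. They report only what shows in the picture. A call takes as long as a camera call. They do not tell look-alikes from the thing itself.
- bot.find_in(camera, target): "at" ([x, y, z] in m, in world coordinates, good to about 4 mm: the middle of the surface that is visible of it).
The state is a dict: "clock": time; "joint_pos": joint angles; "joint_vel": joint speeds; "tau": joint torques, N m; "eef_pos": TCP position; "tool_rot": TCP orientation; "ft_force": force on the tool from outside, world axes, zero at the start; "ft_torque": the same for the moment, N m; "grip_width": finger opening in m.
Only numpy, scipy, OpenCV 4.12 (cv2) and the standard library are available. Lean on these libraries where they do the work, as an engineer would, in place of code of your own. Each camera call takes 0.05 s, during which the arm holds its last target.

## Task

Photograph the lower-jaw cast: set it down gently on the middle of the turntable, upright with its chin to the white arrow, turn the table by its black knob to the red zero mark so that the chin faces the camera, and press the red release button for the front view. Then turn the table three clicks anticlockwise (seen from above) and press the release again for the profile. Leave the jaw standing there on the table, and don't shift the scale bar, clay block or brush pot.

Things in the scene. Friction and masses are not known exactly. Their poses are not given: they have to be found in the camera images.
- jaw_center (a point): Middle of the jaw cast, 20 mm above its flat underside. Life-size bone-coloured lower jaw, horseshoe-shaped, 140 g, about 112 mm long, 123 mm wide over the joint heads at the rear, 34 mm high along its body (42 mm with the teeth), 72 mm at the two upright rear branches. Own x axis points to the chin, z up. It lies teeth up on a 6 mm thick cork mat at the start. Open in the middle and at the rear.
- jaw_chin (a point): The chin of the jaw, 46 mm in front of jaw_center along its x, 20 mm above the underside: a straight wall 13 mm thick (along the jaw's x), 36 mm wide and 34 mm high with the front teeth 8 mm above it; free space 30 mm deep behind it, inside the arch. Good to pinch from above, one finger in front and one inside the arch.
- platter_top (a point): Centre of the turntable's flat, rubber-covered top face, on the turning axis, 54 mm above the bench. The disc is 200 mm across. Axes turn with the disc: x points to the knob, -y along the white arrow painted on the top (the chin goes to -y), z up.
- platter (a joint): Turntable angle (rad), anticlockwise from above positive. A sprung ball clicks it into a rest every 0.5236 rad (12 a turn; turns without end). 0: red pointer of the knob arm at the red mark of the ring, white arrow to the camera. Starts at -1.75 to -0.36, in or between clicks. Takes 4 to 5 N at the knob to leave a click; let go within 0.07 rad of one it snaps in, elsewhere friction holds it.
- knob_grip (a point): Middle of the black upright knob on the arm at the turntable's rim: 23 mm diameter, 42 mm high (this point 22 mm above its foot, 74 mm above the bench), 130 mm from the turning axis along platter_top's x. It revolves freely on its pin, so it can be held without turning the gripper while it is led round the circle.
- release_top (a point): Centre of the top face of the red camera-release push button, 28 mm diameter, on a grey box on the far left of the base board, 56 mm above the bench, at (+90, +185) mm from the turning axis in the base board's own axes (those of station).
- release (a joint): Travel of the release button, 0 up to 0.006 m fully down (about 5 N); it springs back. The exposure is made in the last third of the travel.
- station: Base board of the photo station, 340 x 710 x 18 mm, fixed to the bench; origin on the turning axis at bench height, x away from the robot, y to its left. A camera, 185 mm high over the bench, stands on it 0.29 to 0.45 m to the -y side of the axis, looking along +y at the turntable. The white ring of marks is 320 mm across.
- scale_bar: Loose black and white photographic scale, 150 x 28 x 8 mm, lying on the base board to the left of the turntable; origin under its centre. Leave alone.
- clay: Loose block of grey clay, 150 x 90 x 65 mm, behind the station; origin under its centre. Leave alone.
- brush_pot: Blue pot of tools, 84 mm across, 200 mm high, behind the station; origin under its centre. Leave alone.
There are look-alikes about, which are no part of the job. Leave any orange look-alike of the part that bears jaw_center alone.

How it is judged:
By the outcome, as a careful person would: the job done as asked, in the order asked, and still so for the second after the job is handed in, with the robot touching nothing.
It also fails if it takes over 72 s, if anything falls off the work surface, if the arm or the gripper's body presses on something with over 40 N, if the wrist force passes 120 N, or if a joint passes its speed limit or range.

## Working session

There is one attempt and no reset: what is moved stays moved. The work goes in short steps, Python scripts to look and compute and a tool call to move; the robot and the scene stay as the last step left them, time stands still between calls to the robot, and variables do not carry over. Pictures are saved under pics/ and viewed, and the job is handed in when it is done.

Besides the shell and the picture viewer there is one more tool, called as a command line: name --argument value ..., lists and objects as JSON in quotes. move_arm: Moves the arm, as the interface text tells. Its arguments: {"type":"object","properties":{"series":{"type":"array","items":{"type":"array","items":{"type":"array","items":{"type":"number"}}}}},"required":["series"]}

```bash
mkdir -p pics; ls; cat > h.py <<'E'
from workcell import bot
import numpy as np, cv2
from scipy.spatial.transform import Rotation as R
def snap(cam,name):
    o=bot.get_obs(); p,d=bot.camera(cam); np.savez('%s.npz'%name,p=p,d=d,pos=o['eef_pos'],rot=o['tool_rot'])
    cv2.imwrite('pics/%s.png'%name,p[:,:,::-1]); return p,d
def T(cam,pos=None,rot=None):
    i=bot.camera_info(cam)
    f=200/np.tan(np.radians(i['vfov'])/2)
    if 'cam_to_world' in i: M=np.array(i['cam_to_world'])
    else:
        A=np.eye(4);A[:3,:3]=R.from_quat(rot).as_matrix();A[:3,3]=pos;M=A@np.array(i['tool_from_camera'])
    return f,i['cx'],i['cy'],M
def cloud(cam,name):
    z=np.load('%s.npz'%name);d=z['d'];f,cx,cy,M=T(cam,z['pos'],z['rot'])
    v,u=np.mgrid[0:400,0:640]
    P=np.stack([(u-cx)/f*d,(v-cy)/f*d,d],-1)
    W=P@M[:3,:3].T+M[:3,3]; W[d==0]=np.nan
    return z['p'],W
def proj(cam,P,pos=None,rot=None):
    f,cx,cy,M=T(cam,pos,rot); q=(np.asarray(P)-M[:3,3])@M[:3,:3]
    return q[...,0]/q[...,2]*f+cx,q[...,1]/q[...,2]*f+cy
E
python3 - <<'E'
from h import *
print(bot.get_obs(),bot.pinch_z)
for c in('scene','top'):
    snap(c,c+'0'); print(bot.camera_info(c))
    for t in('jaw_center','jaw_chin','platter_top','knob_grip','release_top'):
        print(c,t,[(np.round(r['at'],3),round(r['confidence'],2)) for r in bot.find_in(c,t)])
E
```

```text
pics
{'clock': 0.0, 'joint_pos': array([-1.31497853e+00,  2.41381222e-01,  3.71790415e-03,  1.33520169e+00,
        3.61616605e-06,  1.57083615e+00]), 'joint_vel': array([-0.00098286, -0.00052678,  0.00047667, -0.00331556, -0.00082554,
       -0.00190843]), 'tau': array([ 9.10069666e-04, -3.72320509e+01,  2.52407187e+01,  1.70917012e-02,
        1.19418096e-04,  5.41752755e-06]), 'eef_pos': array([ 0.1263585 , -0.48311287,  0.23042641]), 'tool_rot': array([ 9.91832813e-01,  1.27540586e-01, -1.30167928e-04, -1.02611817e-03]), 'ft_force': array([0.07754864, 0.24929626, 0.11760773]), 'ft_torque': array([ 0.00904042,  0.0073539 , -0.04803615]), 'grip_width': 0.08584080200955013} 0.0187
{'vfov': 46.51198505335154, 'cx': 326.13660446439974, 'cy': 194.3158736889712, 'cam_to_world': array([[-0.42896656,  0.75465784, -0.49646675,  1.203866  ],
       [ 0.90331338,  0.36052928, -0.23247274,  0.54983953],
       [ 0.00355342, -0.54818809, -0.83634753,  1.10774439],
       [ 0.        ,  0.        ,  0.        ,  1.        ]])}
scene jaw_center [(array([0.488, 0.377, 0.044]), 0.84), (array([0.54
[... 330 characters left out ...]
 'cam_to_world': array([[-0.00588505, -0.99883476,  0.04790084,  0.53221105],
       [-0.9999042 ,  0.00527768, -0.01279622,  0.27765449],
       [ 0.01252851, -0.04797156, -0.99877013,  1.32336573],
       [ 0.        ,  0.        ,  0.        ,  1.        ]])}
top jaw_center [(array([0.529, 0.646, 0.031]), 0.78), (array([0.485, 0.387, 0.047]), 0.68), (array([ 0.495, -0.194,  0.089]), 0.24)]
top jaw_chin [(array([0.479, 0.386, 0.047]), 0.87), (array([0.531, 0.651, 0.032]), 0.84), (array([ 0.513, -0.208,  0.016]), 0.66)]
top platter_top [(array([ 0.497, -0.072,  0.06 ]), 0.98)]
top knob_grip [(array([ 0.512, -0.207,  0.018]), 0.62), (array([ 0.495, -0.192,  0.09 ]), 0.51)]
top release_top []
```

View pics/scene0.png

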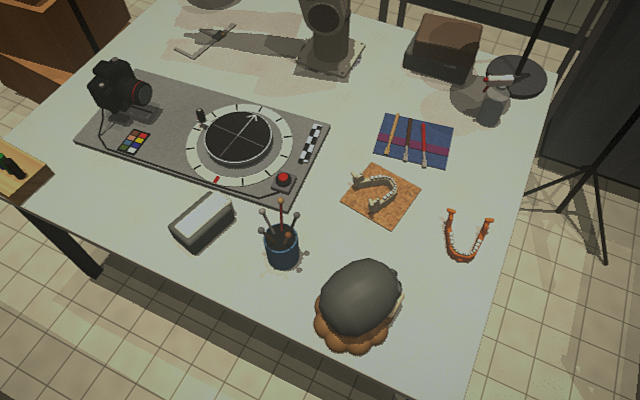

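View pics/top0.png

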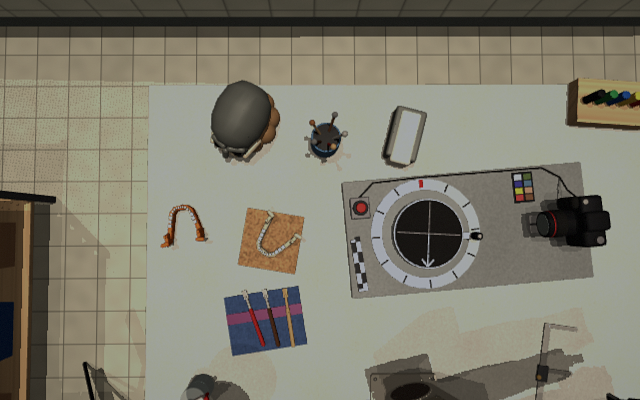

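Candidates for the jaw are the bone-coloured one on the cork mat (top px 270,235), the orange look-alike (183,222), and the skull/stone (243,120). The description fits the one on cork. I'll check that in a close crop and measure it.

```bash
python3 - <<'E'
from h import *
p,W=cloud('top','top0')
a=cv2.resize(p[195:285,225:315],(600,600),interpolation=cv2.INTER_CUBIC)[:,:,::-1]
cv2.imwrite('pics/cj.png',a)
b=cv2.resize(p[150:310,335:515],(790,702),interpolation=cv2.INTER_CUBIC)[:590,:,::-1]
cv2.imwrite('pics/cp.png',b)
sub=W[195:285,225:315].reshape(-1,3);c=p[195:285,225:315].reshape(-1,3)
m=(sub[:,2]>0.018)
print('cork z',np.nanmedian(sub[:,2]),m.sum(), np.nanmax(sub[:,2]))
q=sub[m]
h=np.zeros((40,40),int)
print(q.min(0),q.max(0))
g=np.full((30,30),0)
for x,y,z in q:
    i=int((0.56-x)/0.005);j=int((0.46-y)/0.005)
    if 0<=i<30 and 0<=j<30:g[i,j]=max(g[i,j],int(z*1000))
for r in g: print(' '.join('%3d'%v if v else '  .' for v in r))
E
```

```text
cork z 0.001590531960029673 449 0.08172084716745975
[0.4372679  0.29185702 0.0192785 ] [0.57089523 0.42174496 0.08172085]
  .   .   .   .   .   .   .   .   .   .   .   .   .   .   .  77  79  77  72   .   .   .   .   .   .   .   .   .   .   .
  .   .   .   .   .   .   .   .   .   .   .   .   .   .   .  67  75  77  76   .   .   .   .   .   .   .   .   .   .   .
  .   .   .   .   .   .   .   .   .   .   .   .   .   .  68  67  65   .   .   .   .   .   .   .   .   .   .   .   .   .
  .   .   .   .   .   .   .   .   .   .   .   .   .  73  77  64  20   .   .   .   .   .   .   .   .   .   .   .   .   .
  .   .   .   .   .   .   .   .   .   .   .   .   .  60  69  37   .   .   .   .   .   .   .   .   .   .   .   .   .   .
  .   .   .   .   .   .   .   .   .   .   .   .  38  59  56  36   .   .   .   .   .   .   .   .   .   .   .   .   .   .
  .   .   .   .   .   .   .   .   .   .   .  36  39  41  40   .   .   .   .   .   .   .   .   .   .   .   .   .   .   .
  .   .   .   .   .   .   .   .   .   .   .  40  38  37  38   .   .   .   .   .   .   .   .   .   .   .   .   .   .   .
  .   .   .   .   
[... 1921 characters left out ...]
   .   .   .   .   .   .   .   .  32  38  36  34   .   .   .   .   .   .   .   .   .   .   .   .   .
  .   .   .   .   .   .   .   .   .   .   .   .   .   .   .   .   .   .   .   .   .   .   .   .   .   .   .   .   .   .
  .   .   .   .   .   .   .   .   .   .   .   .   .   .   .   .   .   .   .   .   .   .   .   .   .   .   .   .   .   .
  .   .   .   .   .   .   .   .   .   .   .   .   .   .   .   .   .   .   .   .   .   .   .   .   .   .   .   .   .   .
  .   .   .   .   .   .   .   .   .   .   .   .   .   .   .   .   .   .   .   .   .   .   .   .   .   .   .   .   .   .
  .   .   .   .   .   .   .   .   .   .   .   .   .   .   .   .   .   .   .   .   .   .   .   .   .   .   .   .   .   .
```

View pics/cj.png

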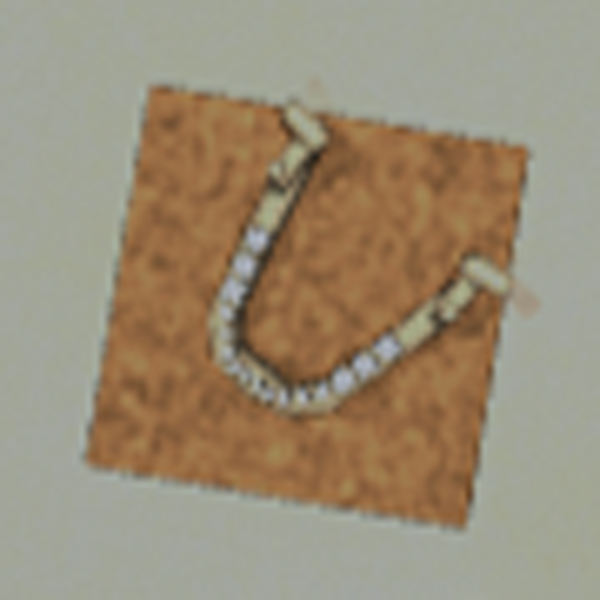

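View pics/cp.png

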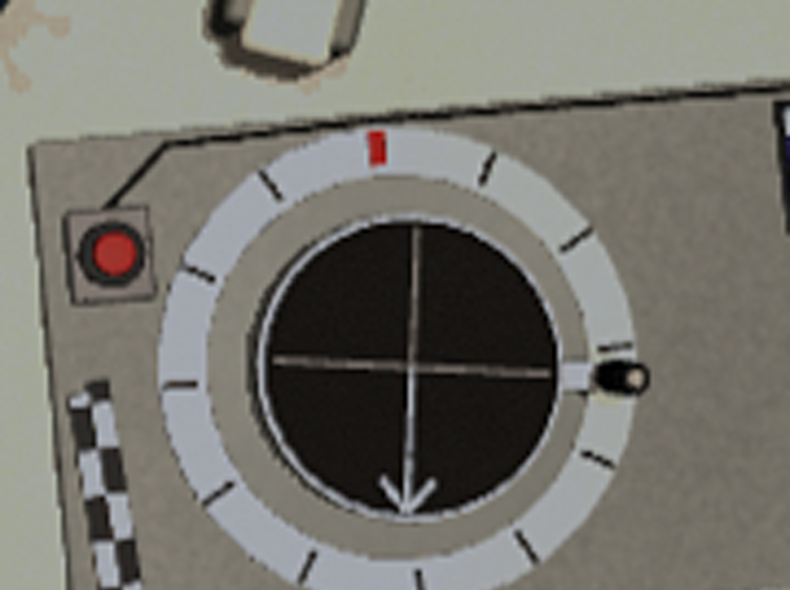

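```bash
python3 - <<'E'
from h import *
print(bot.camera_info('wrist'))
p,W=cloud('top','top0')
def w(u,v): return W[int(round(v)),int(round(u))]
for n,(u,v) in dict(h1=(270.75,213.3),h2=(298,236.2),chin=(264.5,252.5)).items(): print(n,w(u,v))
s=180/790
for n,(u,v) in dict(knob=(618,378),btn=(112,255),red=(377,148),ctr=(410,367),arrow=(406,510),tail=(417,225),l=(275,360),r=(553,373)).items():
    print(n,W[int(150+v*160/702),int(335+u*s)])
E
```

```text
{'vfov': 62.04087843524373, 'cx': 320.7334896204566, 'cy': 196.3761033925096, 'tool_from_camera': array([[-5.39247098e-04, -9.55921252e-01, -2.93622665e-01,
         7.46892933e-02],
       [ 9.99999690e-01, -6.84052878e-04,  3.90479915e-04,
        -1.57850183e-07],
       [-5.74121478e-04, -2.93622363e-01,  9.55921324e-01,
        -1.43402661e-01],
       [ 0.00000000e+00,  0.00000000e+00,  0.00000000e+00,
         1.00000000e+00]])}
h1 [0.56240724 0.37531493 0.07299253]
h2 [0.49799927 0.30016178 0.07727642]
chin [0.45199369 0.39808652 0.03921466]
knob [ 0.49528148 -0.18921804  0.08930312]
btn [0.57545014 0.12479375 0.06037009]
red [ 0.64890273 -0.0562036   0.02337872]
ctr [ 0.50360565 -0.06809748  0.05597823]
arrow [ 0.41027877 -0.06435555  0.05298247]
tail [ 0.59456185 -0.07613377  0.05363775]
l [0.50696841 0.01993114 0.05562876]
r [ 0.49723713 -0.1635705   0.0513654 ]
```

move_arm --series '[[[1.5,4.5,1,0,0,8,1],[1.5,4.5,1,0,0,8,1],[1.5,4.5,1,0,0,8,1],[1.5,4.5,1,0,0,8,1],[1.5,4.5,1,0,0,8,1]]]'

```text
clock: 1.1
eef_pos: [0.2012, -0.2559, 0.2786]
tool_rot: [0.884, 0.467, -0.0, -0.002]
ft_force: [1.5, 0.5, -0.4]
grip_width: 0.0851
```

move_arm --series '[[[2,4.5,0.5,0,0,-3,1],[2,4.5,0.5,0,0,-3,1],[2,4.5,0.5,0,0,0,1],[2,4.5,0,0,0,0,1],[2,4.5,0,0,0,0,0.47]]]'

```text
clock: 1.6
eef_pos: [0.3008, -0.0273, 0.2974]
tool_rot: [0.909, 0.416, 0.004, 0.003]
ft_force: [1.4, -0.3, -0.9]
grip_width: 0.0727
```

move_arm --series '[[[2,4.5,0,0,0,0,0.47],[2,4.5,0,0,0,0,0.47],[2,4.5,0,0,0,0,0.47],[2,4.5,0,0,0,0,0.47],[2,4,0,0,0,0,0.47]]]'

```text
clock: 2.1
eef_pos: [0.4002, 0.1993, 0.2996]
tool_rot: [0.908, 0.419, 0.008, 0.004]
ft_force: [-0.2, -0.7, 1.7]
grip_width: 0.0403
```

move_arm --series '[[[2.5,4.2,0,0,0,0,0.47],[2.5,4.2,0,0,0,0,0.47],[2.5,4,0,0,0,0,0.47],[2,3.5,0,0,0,0,0.47],[0,0,0,0,0,0,0.47]]]'

```text
clock: 2.6
eef_pos: [0.4975, 0.3695, 0.2956]
tool_rot: [0.907, 0.422, 0.008, 0.005]
ft_force: [-0.0, 0.4, -0.9]
grip_width: 0.0401
```

```bash
python3 - <<'E'
from h import *
o=bot.get_obs();print(o['joint_pos'],o['eef_pos'])
snap('wrist','w1')
for t in('jaw_center','jaw_chin'):
        print(t,[(np.round(r['at'],3),round(r['confidence'],2)) for r in bot.find_in('wrist',t)])
E
```

```text
[ 0.64471514  0.46956575  0.49973521  1.58732264 -0.01215877  2.91486539] [0.49754455 0.36948625 0.29557063]
jaw_center [(array([0.499, 0.579, 0.053]), 0.91), (array([0.484, 0.378, 0.047]), 0.64)]
jaw_chin [(array([0.489, 0.386, 0.049]), 0.97), (array([0.5  , 0.58 , 0.051]), 0.69)]
```

View pics/w1.png

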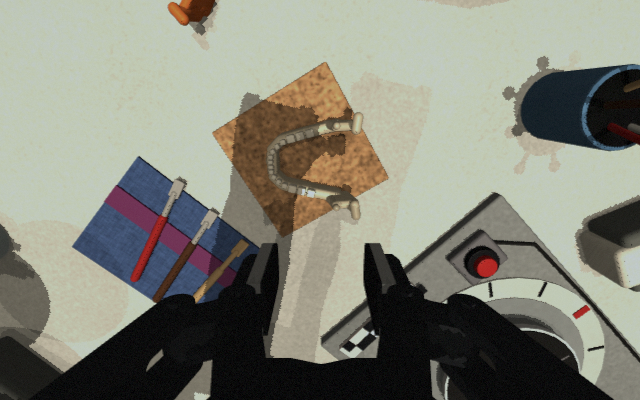

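```bash
cat > jaw.py <<'E'
from h import *
from scipy.spatial import cKDTree
def fit(cam,name,zlo,box,th0,uz=0.0,ignore=None):
    p,W=cloud(cam,name);q=W.reshape(-1,3)
    m=(q[:,2]>zlo)&(q[:,0]>box[0])&(q[:,0]<box[1])&(q[:,1]>box[2])&(q[:,1]<box[3])
    q=q[m]; top=q
    best=None
    for th in np.radians(np.arange(th0-20,th0+20.1,0.5)):
        c,s=np.cos(th),np.sin(th)
        a=top[:,0]*c+top[:,1]*s; b=-top[:,0]*s+top[:,1]*c
        tr=cKDTree(np.c_[a,b,top[:,2]])
        for off in np.arange(np.median(b)-0.03,np.median(b)+0.03,0.001):
            d,_=tr.query(np.c_[a,2*off-b,top[:,2]][::3],distance_upper_bound=0.02)
            e=np.minimum(d,0.02).mean()
            if best is None or e<best[0]: best=(e,th,off)
    e,th,off=best;c,s=np.cos(th),np.sin(th)
    a=q[:,0]*c+q[:,1]*s; b=-q[:,0]*s+q[:,1]*c-off
    f=np.percentile(a,99.5);r=np.percentile(a,0.5)
    print('n',len(q),'err',e,'theta',np.degrees(th),'front',f,'rear',r,'len',f-r,'bspan',np.percentile(b,.5),np.percentile(b,99.5),'zmax',np.percentile(q[:,2],99.5))
    for nm,ac in(('front',f-0.0525),('rear',r+0.0595)):
        print(nm,'center',ac*c-off*s,ac*s+off*c,'chin',(ac+.046)*c-off*s,(ac+.046)*s+off*c)
    return th
E
python3 - <<'E'
from jaw import *
fit('wrist','w1',0.016,(0.4,0.62,0.25,0.47),140)
fit('top','top0',0.018,(0.4,0.62,0.25,0.47),140)
p,W=cloud('wrist','w1')
print('mat',np.nanmedian(W[140:170,300:320].reshape(-1,3),0))
E
```

```text
Still running in the background as job /tmp/bash_jobs.1000/a7a5d5086550 (pid 644). You'll get a notice when it ends.
```

```bash
kill -- -$(cat /tmp/bash_jobs.1000/a7a5d5086550/pid); cat > jaw.py <<'E'
from h import *
from scipy.spatial import cKDTree
from scipy.optimize import minimize
def fit(cam,name,zlo,box,th0):
    p,W=cloud(cam,name);q=W.reshape(-1,3)
    m=(q[:,2]>zlo)&(q[:,0]>box[0])&(q[:,0]<box[1])&(q[:,1]>box[2])&(q[:,1]<box[3])
    q=q[m]; t=q[np.random.default_rng(0).permutation(len(q))[:1500]]
    tr=cKDTree(t)
    def cost(v):
        c,s=np.cos(v[0]),np.sin(v[0]);b=-t[:,0]*s+t[:,1]*c-v[1]
        r=t-2*np.c_[-s*b,c*b,0*b]
        return np.minimum(tr.query(r)[0],.02).mean()
    best=None
    for d in(-14,-7,0,7,14):
        th=np.radians(th0+d);md=(t[:,:2].min(0)+t[:,:2].max(0))/2
        r=minimize(cost,[th,-md[0]*np.sin(th)+md[1]*np.cos(th)],method='Nelder-Mead',options=dict(initial_simplex=[[th,-md[0]*np.sin(th)+md[1]*np.cos(th)],[th+.1,-md[0]*np.sin(th)+md[1]*np.cos(th)],[th,-md[0]*np.sin(th)+md[1]*np.cos(th)+.01]],maxiter=60))
        if best is None or r.fun<best.fun: best=r
    th,off=best.x;c,s=np.cos(th),np.sin(th)
    a=q[:,0]*c+q[:,1]*s; b=-q[:,0]*s+q[:,1]*c-off
    f=np.percentile(a,99.5);r=np.percentile(a,0.5)
    print('n',len(q),'err',best.fun,'theta',np.degrees(th),'len',f-r,'bspan',np.percentile(b,.5),np.percentile(b,99.5),'z',np.percentile(q[:,2],99.5))
    for nm,ac in(('front',f-0.0525),('rear',r+0.0595)):
        print(nm,'center',ac*c-off*s,ac*s+off*c,'chin',(ac+.046)*c-off*s,(ac+.046)*s+off*c)
    return th
E
timeout 100 python3 - <<'E'
from jaw import *
fit('wrist','w1',0.016,(0.4,0.62,0.25,0.47),140)
fit('top','top0',0.018,(0.4,0.62,0.25,0.47),140)
p,W=cloud('wrist','w1')
print('mat',np.nanmedian(W[140:170,300:320].reshape(-1,3),0))
E
```

```text
n 44841 err 0.005769782415439991 theta 139.68642258999031 len 0.12108925663213306 bspan -0.03639608750185743 0.056743236487893006 z 0.38896311075327195
front center 0.4967344818608521 0.38344761577280584 chin 0.4616587901045578 0.4132082583703276
rear center 0.5036651767287337 0.3775671349444131 chin 0.4685894849724394 0.40732777754193483
n 449 err 0.00274576322814296 theta 140.17218300025763 len 0.10991014704211059 bspan -0.058954781353124784 0.05792293913573325 z 0.07930801115977497
front center 0.4889451306805297 0.37256876390832583 chin 0.45361838827766343 0.402030964627239
rear center 0.48734018074350305 0.3739072784152465 chin 0.45201343834063673 0.40336947913415966
mat [0.49119712 0.37780724 0.00680257]
```

Limit height to exclude the gripper.

```bash
sed -i 's/m=(q\[:,2\]>zlo)/m=(q[:,2]>zlo)\&(q[:,2]<zlo+0.08)/' jaw.py
timeout 100 python3 - <<'E'
from jaw import *
fit('wrist','w1',0.016,(0.4,0.62,0.25,0.47),140)
o=bot.get_obs();M=R.from_quat(o['tool_rot']).as_matrix();print(M)
tgt=np.array([[np.nan]*3])
E
```

```text
n 2984 err 0.003014679211095423 theta 140.56975488285775 len 0.10948065958208936 bspan -0.05851955191672562 0.05764210229170535 z 0.07908589337313236
front center 0.4886226252880067 0.37397073813450166 chin 0.45309229859869626 0.40318710144944686
rear center 0.48667669076431214 0.3755708678076256 chin 0.45114636407500175 0.4047872311225708
[[ 0.64598603  0.76309387  0.01974304]
 [ 0.76326257 -0.64608634 -0.00164253]
 [ 0.01150231  0.01613017 -0.99980374]]
```

move_arm --series '[[[-2.2,1.7,-3,0,1.1,0.6,0.47],[-2.3,1.7,-4,0,0,0,0.47],[0,0,-4,0,0,0,0.47],[0,0,-4,0,0,0,0.47],[0,0,-3,0,0,0,0.47]]]'

```text
clock: 3.25
eef_pos: [0.4511, 0.3953, 0.1282]
tool_rot: [0.906, 0.422, 0.012, -0.002]
ft_force: [0.5, 0.2, -0.6]
grip_width: 0.0398
```

```bash
python3 - <<'E'
from h import *
o=bot.get_obs();M=R.from_quat(o['tool_rot']).as_matrix();print(M,o['eef_pos'],o['ft_force'])
snap('wrist','w2')
E
```

```text
[[ 0.64310126  0.76554191  0.01914044]
 [ 0.7654441  -0.64335888  0.01359019]
 [ 0.02271803  0.00591107 -0.99972444]] [0.45110654 0.39534847 0.1281799 ] [ 0.5084505   0.15988178 -0.63471052]
```

View pics/w2.png

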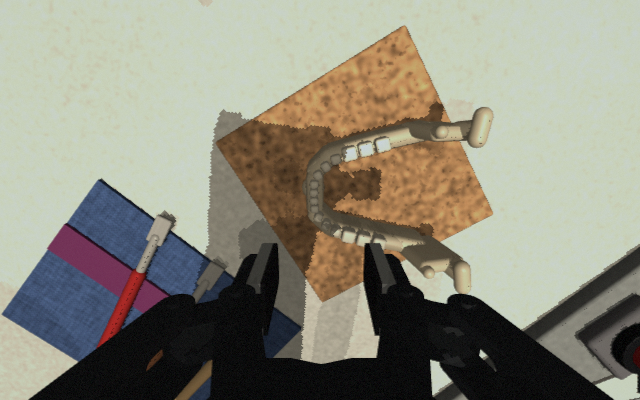

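```bash
timeout 100 python3 - <<'E'
from jaw import *
fit('wrist','w2',0.016,(0.4,0.62,0.25,0.47),140)
E
```

```text
n 9466 err 0.003364279380626563 theta 140.54762778118155 len 0.11019046267571025 bspan -0.05842633979540661 0.05743034583399155 z 0.07893956418578517
front center 0.4876931824556098 0.37523939657420324 chin 0.45217414150565827 0.4044694791946077
rear center 0.48629594266600296 0.37638924278058794 chin 0.45077690171605145 0.4056193254009923
```

move_arm --series '[[[0.1,0.8,-2,-0.8,1.1,0.4,0.47],[0,0,-1.5,0,0,0,0.47],[0,0,0,0,0,0,0.47],[0,0,0,0,0,0,0.47],[0,0,0,0,0,0,0.47]]]'

```text
clock: 3.8
eef_pos: [0.4503, 0.3964, 0.0958]
tool_rot: [0.906, 0.423, -0.002, 0.001]
ft_force: [0.3, 0.2, 0.2]
grip_width: 0.0404
```

```bash
cat >> h.py <<'E'
def st():
    o=bot.get_obs();M=R.from_quat(o['tool_rot']).as_matrix();z=M[:,2]
    c=np.degrees(np.cross(z,[0,0,-1]))
    print('t',round(o['clock'],2),'pos',np.round(o['eef_pos'],4),'yaw_y',round(np.degrees(np.arctan2(M[1,1],M[0,1])),2),'tiltfix',np.round(c,2),'F',np.round(o['ft_force'],1),'w',round(o['grip_width'],4),'j6',round(o['joint_pos'][5],2))
E
python3 -c "from h import *; st()"
```

```text
t 3.8 pos [0.4503 0.3964 0.0958] yaw_y -39.98 tiltfix [ 0.17 -0.14  0.  ] F [0.3 0.2 0.2] w 0.0404 j6 2.99
```

move_arm --series '[[[0.2,0.8,0,0,0,0.4,0.47],[0,0,-1.5,0,0,0,0.47],[0,0,0,0,0,0,0.47],[0,0,0,0,0,0,0.47],[0,0,0,0,0,0,0.47]]]'

```text
clock: 4.3
eef_pos: [0.4558, 0.4082, 0.0879]
tool_rot: [0.905, 0.426, 0.004, -0.001]
ft_force: [-0.3, -0.7, -0.5]
grip_width: 0.04
```

```bash
python3 -c "from h import *; st()"
```

```text
t 4.3 pos [0.4558 0.4082 0.0879] yaw_y -39.54 tiltfix [-0.31  0.37  0.  ] F [-0.3 -0.7 -0.5] w 0.04 j6 2.99
```

move_arm --series '[[[-0.4,-0.4,-1,0,0,0,0.47],[0,0,-1.2,0,0,0,0.47],[0,0,-0.8,0,0,0,0.47],[0,0,0,0,0,0,0.47],[0,0,0,0,0,0,0.47]]]'

```text
clock: 4.8
eef_pos: [0.4511, 0.4038, 0.0556]
tool_rot: [0.905, 0.426, 0.004, -0.001]
ft_force: [0.0, 0.3, 0.8]
grip_width: 0.0401
```

```bash
python3 -c "
from h import *
st();snap('wrist','w3')"
```

```text
t 4.8 pos [0.4511 0.4038 0.0556] yaw_y -39.53 tiltfix [-0.31  0.37  0.  ] F [0.  0.3 0.8] w 0.0401 j6 2.99
```

View pics/w3.png

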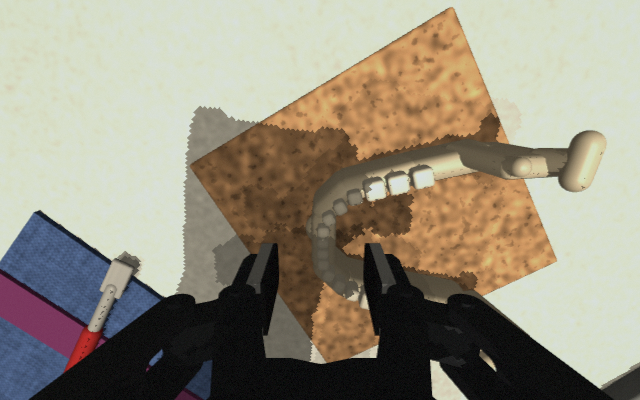

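move_arm --series '[[[0,0,-1.2,-0.3,0.4,0,0.47],[0,0,-1.2,0,0,0,0.47],[0,0,-1,0,0,0,0.47],[0,0,-0.5,0,0,0,0.47],[0,0,0,0,0,0,0.47]]]'

```text
clock: 5.35
eef_pos: [0.4511, 0.4037, 0.0127]
tool_rot: [0.905, 0.426, -0.001, -0.0]
ft_force: [0.0, -0.5, -0.9]
grip_width: 0.0402
```

```bash
python3 -c "from h import *; st()"
```

```text
t 5.35 pos [0.4511 0.4037 0.0127] yaw_y -39.53 tiltfix [ 0.03 -0.09  0.  ] F [ 0.  -0.5 -0.9] w 0.0402 j6 2.99
```

move_arm --series '[[[0,0,-0.2,0,0,0,0.2],[0,0,0,0,0,0,0],[0,0,0,0,0,0,0],[0,0,0,0,0,0,0],[0,0,0,0,0,0,0]]]'

```text
clock: 5.85
eef_pos: [0.451, 0.4037, 0.0107]
tool_rot: [0.905, 0.426, -0.001, -0.0]
ft_force: [0.1, 0.2, -2.3]
grip_width: 0.0122
```

move_arm --series '[[[0,0,0,0,0,0,0],[0,0,1,0,0,0,0],[0,0,1.5,0,0,0,0],[0,0,1.5,0,0,0,0],[0,0,1,0,0,0,0]]]'

```text
clock: 6.35
eef_pos: [0.4494, 0.4024, 0.0619]
tool_rot: [0.905, 0.426, -0.003, 0.0]
ft_force: [0.4, 0.4, -1.8]
grip_width: 0.0125
```

```bash
python3 -c "
from h import *
st();snap('wrist','w4')"
```

```text
t 6.35 pos [0.4494 0.4024 0.0619] yaw_y -39.53 tiltfix [ 0.19 -0.31  0.  ] F [ 0.4  0.4 -1.8] w 0.0125 j6 2.99
```

View pics/w4.png

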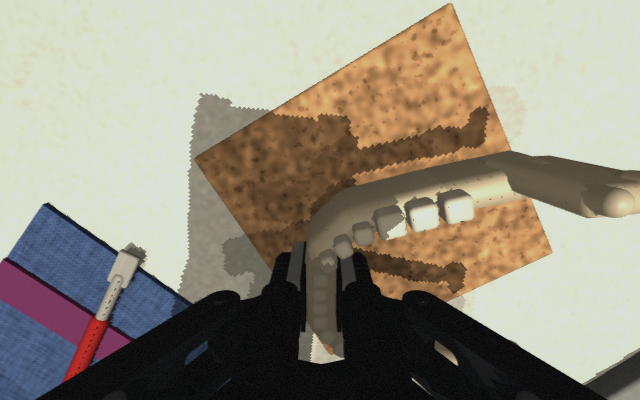

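```bash
cat > plat.py <<'E'
from h import *
from scipy.optimize import least_squares
def plat(cam,name):
    p,W=cloud(cam,name)
    x,y,z=W[...,0],W[...,1],W[...,2]
    near=np.hypot(x-.503,y+.07)<.18
    # disc edge via height
    m=near&(abs(z-.054)<.006)&(np.hypot(x-.503,y+.07)<.112)
    k=(m.astype(np.uint8)*255); k=cv2.morphologyEx(k,cv2.MORPH_CLOSE,np.ones((5,5)))
    cs,_=cv2.findContours(k,cv2.RETR_EXTERNAL,cv2.CHAIN_APPROX_NONE)
    c=max(cs,key=cv2.contourArea)[:,0]
    f,cx,cy,M=T(cam,*(np.load('%s.npz'%name)[a] for a in('pos','rot')))
    def onz(u,v,h):
        d=np.stack([(u-cx)/f,(v-cy)/f,np.ones_like(u,dtype=float)],-1)@M[:3,:3].T
        return M[:3,3]+d*((h-M[2,3])/d[...,2])[...,None]
    q=onz(c[:,0].astype(float),c[:,1].astype(float),.054)
    r=least_squares(lambda v:np.hypot(q[:,0]-v[0],q[:,1]-v[1])-v[2],[.503,-.07,.1],loss='soft_l1',f_scale=.002).x
    print('disc',r)
    hsv=cv2.cvtColor(p,cv2.COLOR_RGB2HSV)
    # red mark
    red=((hsv[...,0]<8)|(hsv[...,0]>172))&(hsv[...,1]>150)&(hsv[...,2]>80)
    v,u=np.nonzero(red&near&(z<.035)); 
    if len(u):
        g=onz(u.mean(),v.mean(),.02) ; print('red',g,len(u),'ang',np.degrees(np.arctan2(g[1]-r[1],g[0]-r[0])))
    # button
    b=red&(np.hypot(x-.575,y-.125)<.03)&(z>.045)
    v,u=np.nonzero(b)
    if len(u):
        g=onz(u.mean(),v.mean(),.056);print('btn',g,len(u),'ang-64.06',np.degrees(np.arctan2(g[1]-r[1],g[0]-r[0]))-64.06,'dist(.2057)',np.hypot(*(g[:2]-r[:2])))
    # knob
    b=near&(z>.075)&(z<.1)&(np.hypot(x-r[0],y-r[1])>.105)&(np.hypot(x-r[0],y-r[1])<.16)
    v,u=np.nonzero(b)
    if len(u):
        g=W[b].mean(0);print('knob',g,len(u),'ang',np.degrees(np.arctan2(g[1]-r[1],g[0]-r[0])),'dist',np.hypot(*(g[:2]-r[:2])))
    # arrow: bright pixels on dark disc, principal line
    g=W[near]; b=(np.hypot(x-r[0],y-r[1])<.092)&(p.max(-1)>90)&(abs(z-.054)<.008)
    v,u=np.nonzero(b)
    if len(u)>20:
        g=onz(u.astype(float),v.astype(float),.054)[:,:2]-r[:2]
        a=np.degrees(np.arctan2(g[:,1],g[:,0]))%360;rr=np.hypot(*g.T)
        h,_=np.histogram(a[rr>.03],36,(0,360));print('arrow hist(10deg)',h)
        s=(rr>.03)
        s2=(rr>.03)&(rr<.065)
        th=0.5*0; t4=np.angle(np.mean(np.exp(4j*np.radians(a[s2]))))/4; print('cross mod 90',np.degrees(t4)%90)
E
python3 -c "
from plat import *
plat('top','top0');plat('wrist','w1')"
```

```text
disc [ 0.50225187 -0.068561    0.09833916]
red [ 0.64906407 -0.05880691  0.02      ] 22 ang 3.8011001927849852
btn [0.57694909 0.12228788 0.056     ] 71 ang-64.06 4.564891754445895 dist(.2057) 0.2049462594117198
knob [ 0.49498222 -0.19575721  0.08991656] 69 ang -93.27106836018697 dist 0.12740378726997248
arrow hist(10deg) [ 0  0  0  0  0  0  0  0  8  0  0  0  0  0  0  0  6 40 14  1  0  0  0  0
  0  0  6  0  0  0  0  0  0  0  0 20]
cross mod 90 87.069863474742
disc [ 0.49031979 -0.06520378  0.10721495]
red [ 0.64776148 -0.05959381  0.02      ] 92 ang 2.0406996142268263
btn [0.57660047 0.12357422 0.056     ] 305 ang-64.06 1.3773065590702913 dist(.2057) 0.20756080720151882
arrow hist(10deg) [ 0  0  0  0  0  0  0  0  0  0  0  0 13 26 32  8  0  0  0  0  0  0  0  0
  0  0  0  0  0  0  0  0  0  0  0  1]
cross mod 90 nan
  return _methods._mean(a, axis=axis, dtype=dtype,
  ret = ret.dtype.type(ret / rcount)
```

move_arm --series '[[[0,0,4,0,0,7,0],[0,-3,4,0,0,7,0],[0,-4,4,0,0,7,0],[0,-4,3,0,0,7,0],[0,-4,0,0,0,7,0]]]'

```text
clock: 6.9
eef_pos: [0.4491, 0.257, 0.2135]
tool_rot: [0.723, 0.691, -0.0, 0.004]
ft_force: [1.3, -0.2, -1.2]
grip_width: 0.012
```

move_arm --series '[[[0.1,-4.5,0,0,0,-0.3,0],[0.1,-4.5,0,0,0,0,0],[0.1,-4.5,0,0,0,0,0],[0.1,-4.5,0,0,0,0,0],[0.1,-4.5,0,0,0,0,0]]]'

```text
clock: 7.4
eef_pos: [0.4533, 0.0246, 0.2171]
tool_rot: [0.723, 0.691, 0.003, 0.006]
ft_force: [0.8, 0.3, -2.2]
grip_width: 0.0121
```

move_arm --series '[[[0,-1,0,0,0,0,0],[0,0,0,0,0,0,0],[0,0,0,0,0,0,0],[0,0,0,0,0,0,0],[0,0,0,0,0,0,0]]]'

```text
clock: 7.9
eef_pos: [0.4525, 0.0119, 0.2176]
tool_rot: [0.725, 0.689, 0.003, 0.006]
ft_force: [-0.7, 0.3, -2.2]
grip_width: 0.0123
```

```bash
python3 -c "
from plat import *
st();snap('wrist','w5');snap('top','top1');plat('wrist','w5')"
```

```text
t 7.9 pos [0.4525 0.0119 0.2176] yaw_y -2.93 tiltfix [0.27 0.75 0.  ] F [-0.7  0.3 -2.2] w 0.0123 j6 1.65
disc [ 0.54855093 -0.08328812  0.04970423]
red [ 0.64889776 -0.05789586  0.02      ] 186 ang 14.200328432136894
btn [0.57629269 0.12312441 0.056     ] 891 ang-64.06 18.285341568492115 dist(.2057) 0.2082684199653499
arrow hist(10deg) [ 19  59  19  32   8   0  10   2   2   1   2   0   0   0   1  35 100  20
  24   8   0   0   0   0   0   0   0   0   0   0  16  17  18  17  16  19]
cross mod 90 80.48368221936732
```

View pics/w5.png

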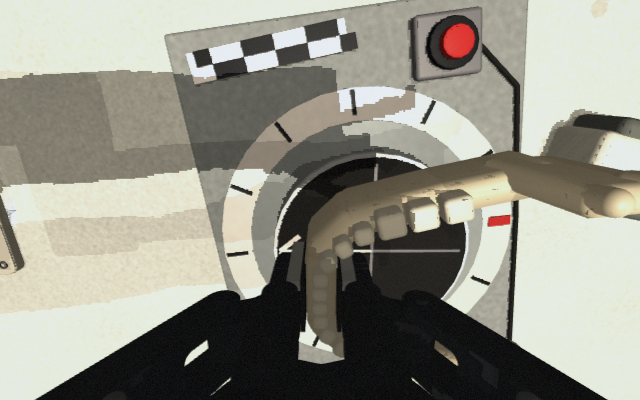

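```bash
python3 - <<'E'
from h import *
p,W=cloud('wrist','w5');z=np.load('w5.npz')
f,cx,cy,M=T('wrist',z['pos'],z['rot'])
def onz(u,v,h):
    d=M[:3,:3]@np.array([(u-cx)/f,(v-cy)/f,1]);return (M[:3,3]+d*((h-M[2,3])/d[2]))[:2]
print(W[175,395],W[175,420])
for n in((376,157),(373,184),(370,250.5),(460,251)):print(onz(*n,.054))
cv2.imwrite('pics/c5.png',cv2.resize(p[140:280,260:480],(792,504),interpolation=cv2.INTER_CUBIC)[:,:,::-1])
E
```

```text
[0.52501293 0.0087846  0.0540172 ] [0.49513595 0.05283259 0.22767572]
[0.50697902 0.02707065]
[0.50405092 0.00107664]
[ 0.50065349 -0.06912615]
[ 0.59299593 -0.07514189]
```

View pics/c5.png

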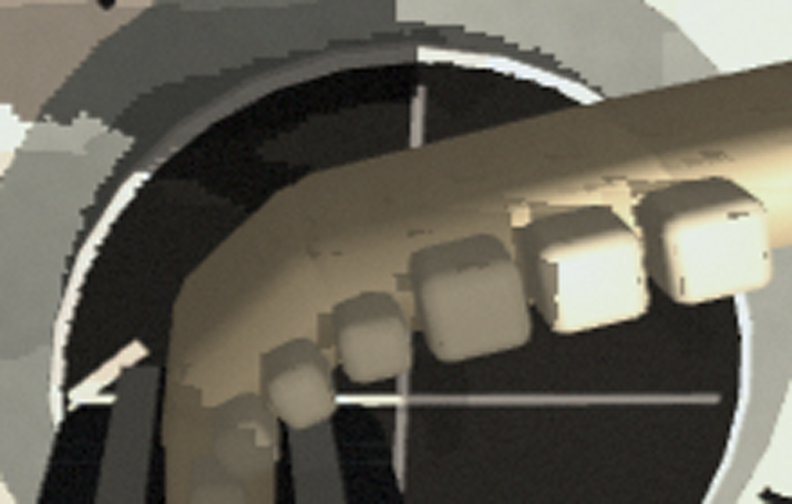

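```bash
python3 - <<'E'
from h import *
z=np.load('w5.npz')
f,cx,cy,M=T('wrist',z['pos'],z['rot'])
def onz(u,v,h=.054):
    d=M[:3,:3]@np.array([(u-cx)/f,(v-cy)/f,1]);return (M[:3,3]+d*((h-M[2,3])/d[2]))[:2]
g=lambda a,b:onz(260+a/3.6,140+b/3.6)
c=g(403,399);t=g(718,399);l=g(420,90);a=g(75,399)
an=lambda v:np.degrees(np.arctan2(v[1],v[0]))
print(c,t,l,a,an(c-t),an(l-c)+90,an(a-c),an(a-t),(a+t)/2)
E
```

```text
[ 0.50263712 -0.06961953] [ 0.59240957 -0.07491822] [0.50759132 0.01942174] [ 0.40995369 -0.06414901] 176.62211266502877 176.81537899748207 176.62211266502877 176.62211266502877 [ 0.50118163 -0.06953362]
```

move_arm --series '[[[0.2,-4,-1,0.2,0.7,-0.3,0],[0.2,-3.9,-2,0,0,0,0],[0,0,-4,0,0,0,0],[0,0,-3.5,0,0,0,0],[0,0,0,0,0,0,0]]]'

```text
clock: 8.5
eef_pos: [0.4598, -0.0657, 0.1115]
tool_rot: [0.723, 0.691, 0.002, 0.003]
ft_force: [-1.0, -0.1, -1.3]
grip_width: 0.0115
```

```bash
python3 -c "
from h import *
st()"
```

```text
t 8.5 pos [ 0.4598 -0.0657  0.1115] yaw_y -2.65 tiltfix [0.09 0.45 0.  ] F [-1.  -0.1 -1.3] w 0.0115 j6 1.48
```

move_arm --series '[[[-0.3,-0.1,-1,0.1,0.4,-0.4,0],[0,0,-1.5,0,0,0,0],[0,0,-1,0,0,0,0],[0,0,0,0,0,0,0],[0,0,0,0,0,0,0]]]'

```text
clock: 9.0
eef_pos: [0.4607, -0.065, 0.0798]
tool_rot: [0.724, 0.689, 0.002, 0.003]
ft_force: [0.3, -0.7, -0.9]
grip_width: 0.0123
```

```bash
python3 -c "
from h import *
st();snap('wrist','w6');snap('scene','s6')"
```

```text
t 9.0 pos [ 0.4607 -0.065   0.0798] yaw_y -2.84 tiltfix [0.03 0.4  0.  ] F [ 0.3 -0.7 -0.9] w 0.0123 j6 1.48
```

View pics/w6.png

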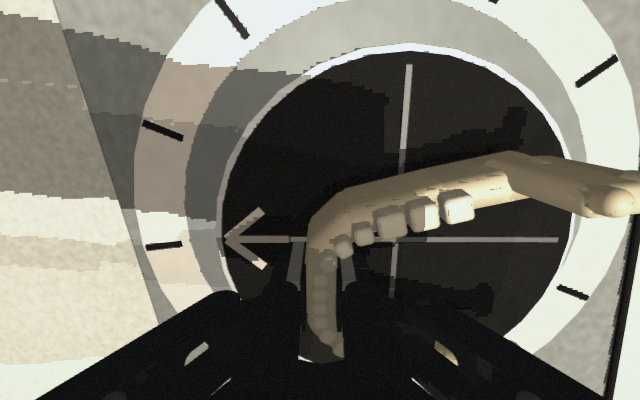

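View pics/s6.png

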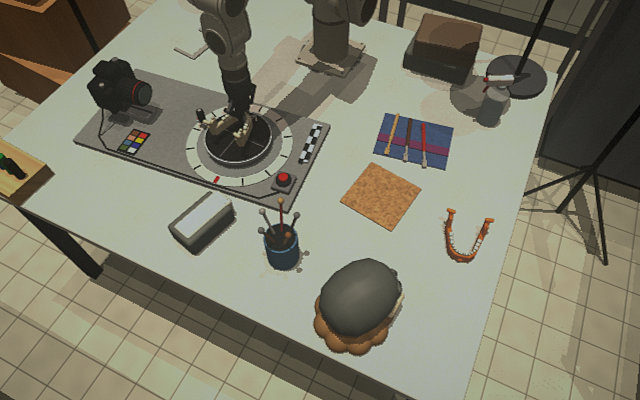

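```bash
python3 - <<'E'
from h import *
z=np.load('w6.npz')
f,cx,cy,M=T('wrist',z['pos'],z['rot'])
def onz(u,v,h=.054):
    d=M[:3,:3]@np.array([(u-cx)/f,(v-cy)/f,1]);return (M[:3,3]+d*((h-M[2,3])/d[2]))[:2]
c=onz(395.5,239.5);t=onz(557,240);a=onz(226,239);l=onz(409,66)
an=lambda v:np.degrees(np.arctan2(v[1],v[0]))
print(c,t,a,an(a-t),an(l-c)+90,(a+t)/2)
E
```

```text
[ 0.50195862 -0.06944566] [ 0.5921929  -0.07461708] [ 0.40818206 -0.06408618] 176.72454845294993 176.83450134954393 [ 0.50018748 -0.06935163]
```

move_arm --series '[[[-0.3,-0.1,-0.5,0,0.4,-0.3,0],[-0.2,-0.1,-0.5,0,0,0,0],[0,0,0,0,0,0,0],[0,0,0,0,0,0,0],[0,0,0,0,0,0,0]]]'

```text
clock: 9.6
eef_pos: [0.4562, -0.0676, 0.0705]
tool_rot: [0.727, 0.687, 0.001, 0.001]
ft_force: [0.2, -0.6, -2.1]
grip_width: 0.0118
```

```bash
python3 -c "
from h import *
st()"
```

```text
t 9.6 pos [ 0.4562 -0.0676  0.0705] yaw_y -3.19 tiltfix [0.06 0.14 0.  ] F [ 0.2 -0.6 -2.1] w 0.0118 j6 1.48
```

move_arm --series '[[[0,0,-0.4,0,0,0,0],[0,0,-0.4,0,0,0,0],[0,0,-0.1,0,0,0,0],[0,0,0,0,0,0,0],[0,0,0,0,0,0,0]]]'

```text
clock: 10.1
eef_pos: [0.4563, -0.0676, 0.0607]
tool_rot: [0.727, 0.687, 0.001, 0.001]
ft_force: [-0.2, -0.4, -1.8]
grip_width: 0.012
```

```bash
python3 -c "
from h import *
st()"
```

```text
t 10.1 pos [ 0.4563 -0.0676  0.0607] yaw_y -3.2 tiltfix [0.05 0.14 0.  ] F [-0.2 -0.4 -1.8] w 0.012 j6 1.48
```

move_arm --series '[[[0,0,-0.1,0,0,0,0],[0,0,-0.05,0,0,0,0],[0,0,-0.05,0,0,0,0],[0,0,0,0,0,0,0],[0,0,0,0,0,0,0]]]'

```text
clock: 10.6
eef_pos: [0.4565, -0.0676, 0.0587]
tool_rot: [0.727, 0.687, 0.001, 0.001]
ft_force: [-0.3, -0.3, -2.0]
grip_width: 0.0121
```

```bash
python3 -c "
from h import *
st()"
```

```text
t 10.6 pos [ 0.4565 -0.0676  0.0587] yaw_y -3.19 tiltfix [0.06 0.17 0.  ] F [-0.3 -0.3 -2. ] w 0.0121 j6 1.48
```

Still carrying the full weight, so it needs to go slightly lower.

move_arm --series '[[[0,0,-0.05,0,0,0,0],[0,0,-0.05,0,0,0,0],[0,0,0,0,0,0,0],[0,0,0,0,0,0,0],[0,0,0,0,0,0,0]]]'

```text
clock: 11.1
eef_pos: [0.4568, -0.0676, 0.0584]
tool_rot: [0.727, 0.687, 0.001, 0.002]
ft_force: [-0.7, -1.2, 0.0]
grip_width: 0.0123
```

```bash
python3 -c "
from h import *
st()"
```

```text
t 11.1 pos [ 0.4568 -0.0676  0.0584] yaw_y -3.19 tiltfix [0.06 0.22 0.  ] F [-0.7 -1.2  0. ] w 0.0123 j6 1.48
```

move_arm --series '[[[0,0,-0.04,0,0,0,0.0],[0,0,0,0,0,0,0.2],[0,0,0,0,0,0,0.25],[0,0,0,0,0,0,0.3],[0,0,0,0,0,0,0.4]]]'

```text
clock: 11.6
eef_pos: [0.458, -0.0677, 0.0587]
tool_rot: [0.727, 0.687, 0.002, 0.003]
ft_force: [0.2, 0.1, -0.0]
grip_width: 0.0335
```

move_arm --series '[[[0,0,0,0,0,0,0.4],[0,0,1,0,0,0,0.4],[0,0,2,0,0,0,0.4],[0,0,3,0,0,0,0.4],[0,0,4,0,0,0,0.4]]]'

```text
clock: 12.1
eef_pos: [0.4528, -0.067, 0.1577]
tool_rot: [0.727, 0.687, -0.002, -0.003]
ft_force: [1.4, -1.0, -0.7]
grip_width: 0.0343
```

move_arm --series '[[[0,0,4,0,0,0,0.7],[0,0,2,0,0,0,0.7],[0,0,0,0,0,0,0.7],[0,0,0,0,0,0,0.7],[0,0,0,0,0,0,0.7]]]'

```text
clock: 12.6
eef_pos: [0.4552, -0.0673, 0.2275]
tool_rot: [0.727, 0.687, 0.002, 0.003]
ft_force: [-0.1, -0.0, -1.0]
grip_width: 0.0599
```

```bash
timeout 100 python3 -c "
from jaw import *
st();snap('wrist','w7');snap('top','t7')
fit('wrist','w7',0.064,(0.4,0.61,-0.16,0.02),177)
fit('top','t7',0.064,(0.4,0.61,-0.16,0.02),177)"
```

```text
t 12.6 pos [ 0.4552 -0.0673  0.2275] yaw_y -3.19 tiltfix [0.08 0.35 0.  ] F [-0.1 -0.  -1. ] w 0.0599 j6 1.48
n 6390 err 0.003160053609144897 theta 176.87488816462476 len 0.10963349714799864 bspan -0.05807829443649781 0.057444711224650814 z 0.1271302977673922
front center 0.5021692205317533 -0.06844142657662484 chin 0.45623762839531584 -0.06593366984760293
rear center 0.49980623697114807 -0.0683124132407258 chin 0.45387464483471057 -0.06580465651170389
n 643 err 0.003855856387160481 theta 177.60290330583 len 0.10970973944904544 bspan -0.053484477289446976 0.06070532960310529 z 0.1273509166220683
front center 0.5037623188479666 -0.06675752349169889 chin 0.4578025711134865 -0.06483357230132458
rear center 0.5014740623877904 -0.06666173328488853 chin 0.45551431465331027 -0.06473778209451422
```

View pics/w7.png

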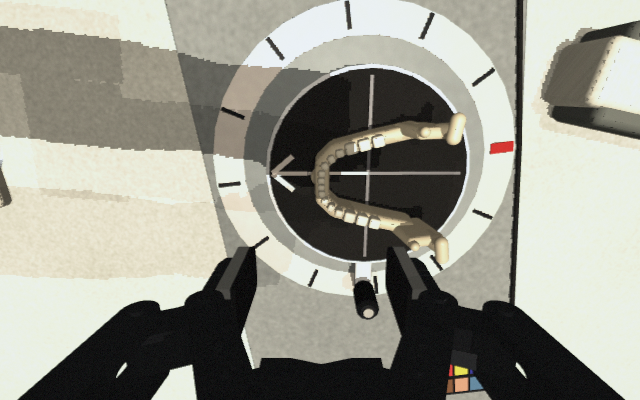

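move_arm --series '[[[1,-4,0,0,0.3,0,0.7],[1.5,-4.5,0,0,0,0,0.7],[1.5,-4.5,-1,0,0,0,0.7],[0,0,-3,0,0,0,0.7],[0,0,-3,0,0,0,0.7]]]'

```text
clock: 13.2
eef_pos: [0.4962, -0.2016, 0.1528]
tool_rot: [0.725, 0.689, -0.001, -0.0]
ft_force: [-0.0, 0.1, -0.2]
grip_width: 0.0597
```

```bash
python3 -c "
from h import *
st();snap('wrist','w8')
p,W=cloud('wrist','w8')
m=(W[...,2]>.07)&(W[...,2]<.1)&(np.hypot(W[...,0]-.495,W[...,1]+.199)<.03)
q=W[m];print(m.sum(),q.min(0),q.max(0)); t=q[q[:,2]>.088];print(len(t),t.mean(0))"
```

```text
t 13.2 pos [ 0.4962 -0.2016  0.1528] yaw_y -2.96 tiltfix [ 0.04 -0.1   0.  ] F [-0.   0.1 -0.2] w 0.0597 j6 1.24
1090 [ 0.48291343 -0.20948611  0.07003958] [ 0.50579287 -0.18664386  0.09757328]
879 [ 0.49453828 -0.19666213  0.09359108]
```

View pics/w8.png

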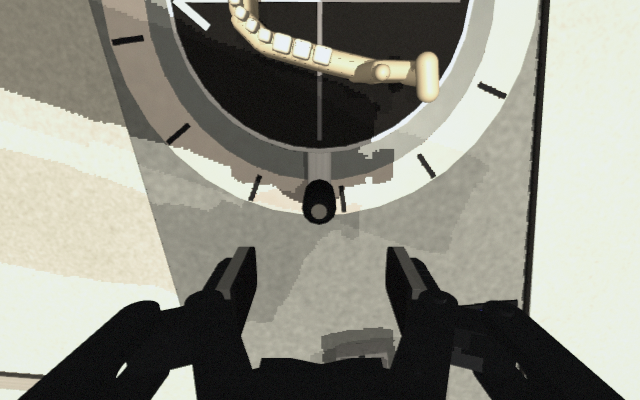

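move_arm --series '[[[-0.1,0.2,-2,0,0,0,0.6],[-0.1,0.1,-2.5,0,0,0,0.6],[0,0,-2.5,0,0,0,0.6],[0,0,-1,0,0,0,0.6],[0,0,0,0,0,0,0.6]]]'

```text
clock: 13.75
eef_pos: [0.486, -0.1952, 0.0599]
tool_rot: [0.725, 0.689, -0.006, -0.011]
ft_force: [-1.0, 0.4, -0.4]
grip_width: 0.0514
```

```bash
python3 -c "
from h import *
st()"
```

```text
t 13.75 pos [ 0.486  -0.1952  0.0599] yaw_y -2.95 tiltfix [-0.44 -1.34 -0.  ] F [-1.   0.4 -0.4] w 0.0514 j6 1.24
```

move_arm --series '[[[0.8,-0.3,0,-0.4,-1.3,0,0.6],[0,0,0,0,0,0,0.6],[0,0,0,0,0,0,0.6],[0,0,0,0,0,0,0.6],[0,0,0,0,0,0,0.6]]]'

```text
clock: 14.25
eef_pos: [0.4977, -0.1993, 0.0644]
tool_rot: [0.725, 0.689, 0.002, 0.004]
ft_force: [0.3, 0.7, -0.8]
grip_width: 0.0514
```

```bash
python3 -c "
from h import *
st()"
```

```text
t 14.25 pos [ 0.4977 -0.1993  0.0644] yaw_y -2.91 tiltfix [0.14 0.44 0.  ] F [ 0.3  0.7 -0.8] w 0.0514 j6 1.24
```

move_arm --series '[[[-0.2,0.1,-0.2,0.1,0.3,0,0.6],[0,0,0,0,0,0,0.3],[0,0,0,0,0,0,0],[0,0,0,0,0,0,0],[0,0,0,0,0,0,0]]]'

```text
clock: 14.75
eef_pos: [0.496, -0.1984, 0.0634]
tool_rot: [0.725, 0.689, 0.001, 0.002]
ft_force: [0.0, -0.4, -0.2]
grip_width: 0.0212
```

```bash
python3 -c "
from h import *
st()"
```

```text
t 14.75 pos [ 0.496  -0.1984  0.0634] yaw_y -2.92 tiltfix [0.07 0.21 0.  ] F [ 0.  -0.4 -0.2] w 0.0212 j6 1.24
```

```bash
cat > arc.py <<'E'
from h import *
import sys
C=np.array([.502,-.0694])
def arc(steps,Rr=.13):
    st();o=bot.get_obs();p=o['eef_pos'][:2]-C;a=np.degrees(np.arctan2(p[1],p[0]));print('ang',a,'r',np.hypot(*p))
    cur=p
    for s in steps:
        a+=s;n=Rr*np.array([np.cos(np.radians(a)),np.sin(np.radians(a))]);print(np.round((n-cur)*100,2),round(a,1));cur=n
arc(list(map(float,sys.argv[1:])))
E
python3 arc.py 4 5 5 5 4
```

```text
t 14.75 pos [ 0.496  -0.1984  0.0634] yaw_y -2.92 tiltfix [0.07 0.21 0.  ] F [ 0.  -0.4 -0.2] w 0.0212 j6 1.24
ang -92.6610368884944 r 0.12918529331245376
[ 0.9  -0.09] -88.7
[1.13 0.08] -83.7
[1.12 0.17] -78.7
[1.1  0.27] -73.7
[0.86 0.29] -69.7
```

move_arm --series '[[[0.9,0,0,0,0,0,0],[1.1,0.08,0,0,0,0,0],[1.1,0.17,0,0,0,0,0],[1.1,0.27,0,0,0,0,0],[0.8,0.3,0,0,0,0,0]]]'

```text
clock: 15.25
eef_pos: [0.5434, -0.1918, 0.0634]
tool_rot: [0.726, 0.687, -0.005, -0.001]
ft_force: [-2.8, -1.4, 3.6]
grip_width: 0.0216
```

```bash
python3 arc.py 5 5 5 5 5
```

```text
t 15.25 pos [ 0.5434 -0.1918  0.0634] yaw_y -3.14 tiltfix [ 0.27 -0.46  0.  ] F [-2.8 -1.4  3.6] w 0.0216 j6 1.29
ang -71.318626426523 r 0.12925406627324362
[1.08 0.34] -66.3
[1.02 0.5 ] -61.3
[0.97 0.59] -56.3
[0.92 0.67] -51.3
[0.85 0.75] -46.3
```

move_arm --series '[[[1.1,0.35,0,0.2,-0.4,0,0],[1.0,0.5,0,0,0,0,0],[0.95,0.6,0,0,0,0,0],[0.9,0.65,0,0,0,0,0],[0.85,0.75,0,0,0,0,0]]]'

```text
clock: 15.75
eef_pos: [0.5928, -0.1616, 0.0633]
tool_rot: [0.727, 0.687, -0.003, -0.002]
ft_force: [-3.7, -1.3, 4.7]
grip_width: 0.0215
```

```bash
python3 arc.py 5 5 5 5 5
```

```text
t 15.75 pos [ 0.5928 -0.1616  0.0633] yaw_y -3.2 tiltfix [ 0.07 -0.37  0.  ] F [-3.7 -1.3  4.7] w 0.0215 j6 1.36
ang -45.43925346468376 r 0.12946900457200003
[0.81 0.79] -40.4
[0.7  0.89] -35.4
[0.62 0.95] -30.4
[0.53 1.  ] -25.4
[0.44 1.04] -20.4
```

move_arm --series '[[[0.8,0.8,0,0,-0.3,0,0],[0.7,0.9,0,0,0,0,0],[0.6,0.95,0,0,0,0,0],[0.5,1.0,0,0,0,0,0],[0.45,1.05,0,0,0,0,0]]]'

```text
clock: 16.25
eef_pos: [0.6241, -0.1136, 0.0633]
tool_rot: [0.727, 0.687, -0.005, 0.0]
ft_force: [-7.5, -3.9, 6.0]
grip_width: 0.0214
```

```bash
python3 arc.py 5 5 5 5 4
```

```text
t 16.25 pos [ 0.6241 -0.1136  0.0633] yaw_y -3.28 tiltfix [ 0.38 -0.39  0.  ] F [-7.5 -3.9  6. ] w 0.0214 j6 1.45
ang -19.883291416698057 r 0.12986422128345335
[0.35 1.08] -14.9
[0.24 1.11] -9.9
[0.15 1.12] -4.9
[0.05 1.13] 0.1
[-0.03  0.91] 4.1
```

move_arm --series '[[[0.3,1.1,0,0.3,-0.3,0,0],[0.2,1.1,0,0,0,0,0],[0.1,1.1,0,0,0,0,0],[0,1.0,0,0,0,0,0],[0,0.6,0,0,0,0,0]]]'

```text
clock: 16.75
eef_pos: [0.6319, -0.0619, 0.0633]
tool_rot: [0.727, 0.686, -0.002, 0.001]
ft_force: [-4.2, -0.0, 4.5]
grip_width: 0.0215
```

```bash
python3 arc.py 1 1; python3 -c "
from h import *
snap('wrist','w9');snap('top','t9')"
```

```text
t 16.75 pos [ 0.6319 -0.0619  0.0633] yaw_y -3.3 tiltfix [ 0.29 -0.06  0.  ] F [-4.2 -0.   4.5] w 0.0215 j6 1.53
ang 3.3123343589751313 r 0.1301577233802819
[-0.03  0.23] 4.3
[-0.02  0.23] 5.3
```

View pics/w9.png

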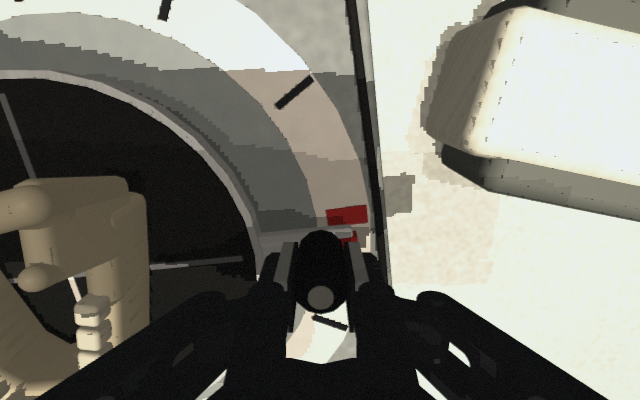

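```bash
python3 -c "
from h import *
p,W=cloud('wrist','w9')
hsv=cv2.cvtColor(p,cv2.COLOR_RGB2HSV)
red=((hsv[...,0]<8)|(hsv[...,0]>172))&(hsv[...,1]>150)&(hsv[...,2]>60)
n,l,s,c=cv2.connectedComponentsWithStats(red.astype(np.uint8))
for i in range(1,n):
    if s[i,4]>20:
        q=np.nanmedian(W[l==i],0);print(s[i],c[i],q,np.degrees(np.arctan2(q[1]+.0694,q[0]-.502)))
for a,b in(((150,267),(241,259)),):
    A=W[a[1],a[0]];B=W[b[1],b[0]];print(A,B,np.degrees(np.arctan2(*(B-A)[1::-1])))
"
```

```text
[326 205  42  20 660] [347.1        215.19393939] [ 0.64753766 -0.05619817  0.0228971 ] 5.183158402554742
[340 231  17  14  90] [349.72222222 238.52222222] [ 0.64715841 -0.05778754  0.05213476] 4.573838924635429
[ 0.5438931 -0.0664132  0.0549189] [ 0.59096803 -0.06452739  0.05505556] 2.2940252079683545
```

move_arm --series '[[[-0.1,0.3,0,0,0,0,0],[0,0,0,0,0,0,0],[0,0,0,0,0,0,0.5],[0,0,0,0,0,0,0.5],[0,0,0,0,0,0,0.5]]]'

```text
clock: 17.35
eef_pos: [0.6326, -0.0554, 0.0623]
tool_rot: [0.726, 0.688, 0.0, 0.001]
ft_force: [-0.1, -0.4, -0.1]
grip_width: 0.043
```

move_arm --series '[[[0,0,1,0,0,0,0.5],[0,0,2,0,0,0,0.5],[0,0,3,0,0,0,0.5],[-0.5,1,4,0,0,0,0.2],[-1,3,1,0,0,0,0]]]'

```text
clock: 17.85
eef_pos: [0.6167, -0.0168, 0.1744]
tool_rot: [0.728, 0.686, -0.0, -0.001]
ft_force: [0.8, 1.1, -0.1]
grip_width: 0.0141
```

```bash
python3 -c "
from h import *
st();snap('wrist','w10');snap('top','t10')
p,W=cloud('top','t10')
cv2.imwrite('pics/c10.png',cv2.resize(p[150:310,335:515],(675,600),interpolation=cv2.INTER_CUBIC)[:,:,::-1])
"
```

```text
t 17.85 pos [ 0.6167 -0.0168  0.1744] yaw_y -3.42 tiltfix [-0.06 -0.08 -0.  ] F [ 0.8  1.1 -0.1] w 0.0141 j6 1.6
```

View pics/w10.png

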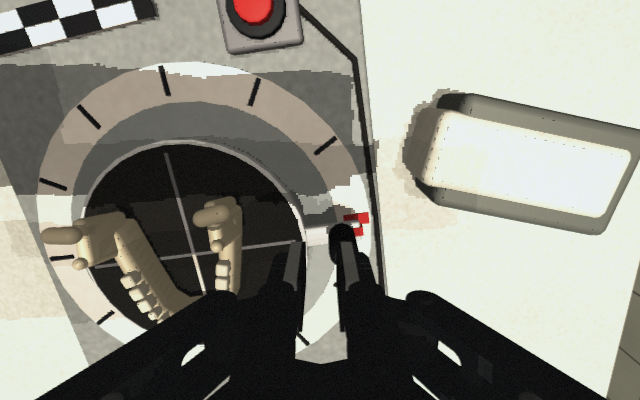

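View pics/c10.png

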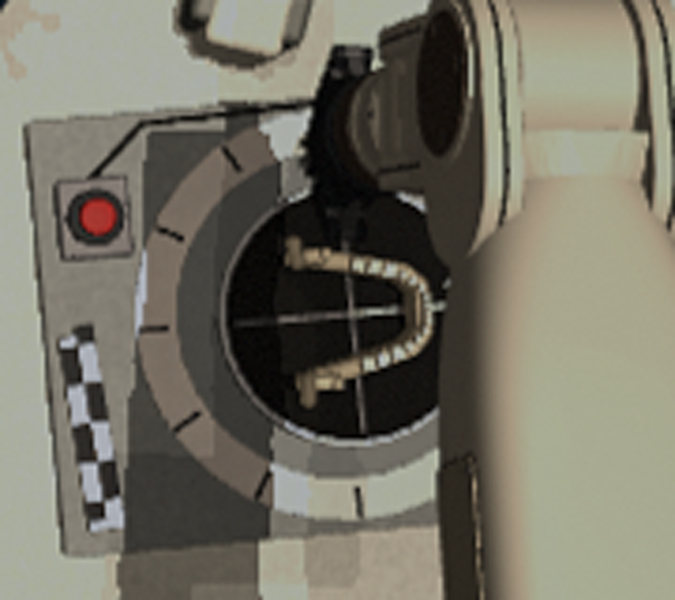

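```bash
python3 -c "
from h import *
p,W=cloud('wrist','w10')
an=lambda a,b:np.degrees(np.arctan2(*(W[b[1],b[0]]-W[a[1],a[0]])[1::-1]))
print(an((250,246),(298,241)),an((190,253),(298,241)),an((207,290),(167,155)))
hsv=cv2.cvtColor(p,cv2.COLOR_RGB2HSV)
red=((hsv[...,0]<8)|(hsv[...,0]>172))&(hsv[...,1]>150)&(hsv[...,2]>60)
n,l,s,c=cv2.connectedComponentsWithStats(red.astype(np.uint8))
for i in range(1,n):
    if s[i,4]>15:
        q=np.nanmedian(W[l==i],0);print(s[i],c[i],q,np.degrees(np.arctan2(q[1]+.0694,q[0]-.502)))
cv2.imwrite('pics/c11.png',cv2.resize(p[190:270,290:400],(770,560),interpolation=cv2.INTER_CUBIC)[:,:,::-1])
"
```

```text
2.865298256656375 3.31769569530665 95.51573804621854
[233   0  40  25 812] [253.69704433  10.34482759] [0.57722187 0.11722719 0.05634367] 68.04762985095006
[344 212  25  12 180] [357.78888889 217.20555556] [ 0.65028606 -0.05503034  0.02282808] 5.534965872106197
[353 225  10  11  76] [357.90789474 230.98684211] [ 0.64609045 -0.05646458  0.05249029] 5.129856135747653
```

View pics/c11.png

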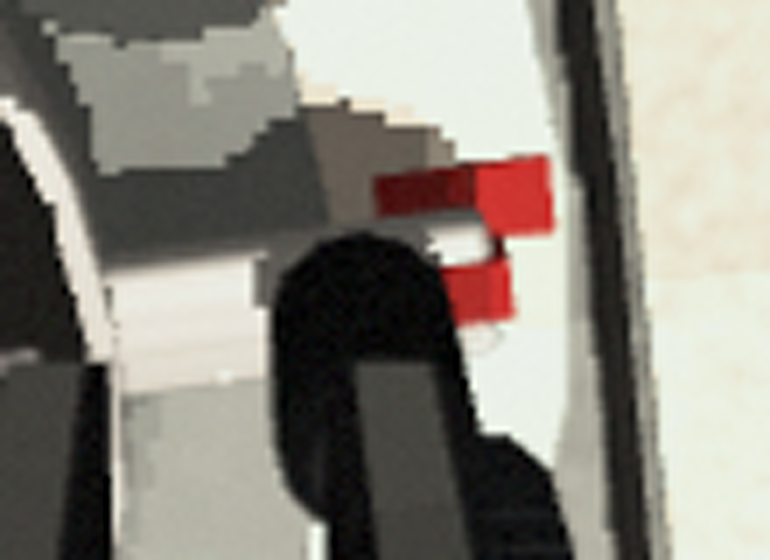

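move_arm --series '[[[-1,4,0,0,0,0,0],[-1,4,0,0,0,0,0],[-1,4,-1,0,0,0,0],[-1,2,-3,0,0,0,0],[0,0,-2,0,0,0,0]]]'

```text
clock: 18.45
eef_pos: [0.5771, 0.1317, 0.117]
tool_rot: [0.726, 0.687, 0.005, 0.001]
ft_force: [-0.5, 0.1, -0.7]
grip_width: 0.0
```

```bash
python3 -c "
from h import *
st()"
```

```text
t 18.45 pos [0.5771 0.1317 0.117 ] yaw_y -3.16 tiltfix [-0.34  0.44  0.  ] F [-0.5  0.1 -0.7] w 0.0 j6 1.85
```

move_arm --series '[[[0,-0.8,-1.5,-0.3,0.4,0,0],[0,0,-1.5,0,0,0,0],[0,0,-1,0,0,0,0],[0,0,0,0,0,0,0],[0,0,0,0,0,0,0]]]'

```text
clock: 18.95
eef_pos: [0.5757, 0.1208, 0.0721]
tool_rot: [0.727, 0.687, -0.003, -0.001]
ft_force: [0.7, 0.2, 0.6]
grip_width: -0.0001
```

```bash
python3 -c "
from h import *
st();snap('wrist','w11')"
```

```text
t 18.95 pos [0.5757 0.1208 0.0721] yaw_y -3.19 tiltfix [ 0.12 -0.33  0.  ] F [0.7 0.2 0.6] w -0.0001 j6 1.83
```

View pics/w11.png

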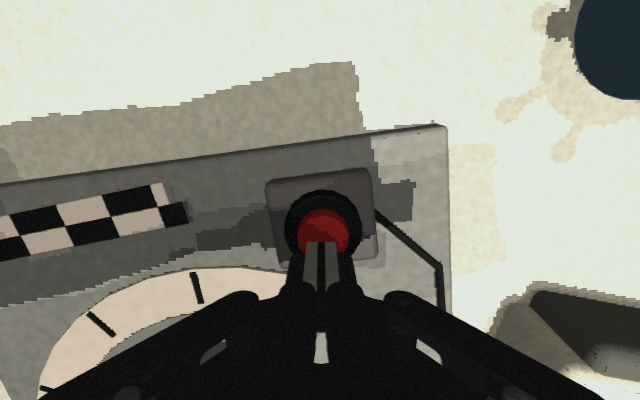

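move_arm --series '[[[0.1,0.2,-0.7,0,0,0,0],[0,0,-0.6,0,0,0,0],[0,0,-0.5,0,0,0,0],[0,0,-0.3,0,0,0,0],[0,0,-0.2,0,0,0,0]]]'

```text
clock: 19.5
eef_pos: [0.5793, 0.1227, 0.0508]
tool_rot: [0.727, 0.687, -0.0, 0.001]
ft_force: [-1.6, -1.4, 4.2]
grip_width: 0.0002
```

```bash
python3 -c "
from h import *
st()"
```

```text
t 19.5 pos [0.5793 0.1227 0.0508] yaw_y -3.24 tiltfix [0.07 0.02 0.  ] F [-1.6 -1.4  4.2] w 0.0002 j6 1.84
```

move_arm --series '[[[0,0,-0.15,0,0,0,0],[0,0,-0.15,0,0,0,0],[0,0,-0.1,0,0,0,0],[0,0,0,0,0,0,0],[0,0,0,0,0,0,0]]]'

```text
clock: 20.0
eef_pos: [0.5793, 0.1227, 0.0514]
tool_rot: [0.727, 0.687, 0.001, 0.001]
ft_force: [-1.2, -0.8, 3.7]
grip_width: -0.0
```

```bash
python3 -c "
from h import *
st()"
```

```text
t 20.0 pos [0.5793 0.1227 0.0514] yaw_y -3.22 tiltfix [0.07 0.17 0.  ] F [-1.2 -0.8  3.7] w -0.0 j6 1.84
```

move_arm --series '[[[0,0,-0.4,0,0,0,0],[0,0,-0.4,0,0,0,0],[0,0,-0.4,0,0,0,0],[0,0,-0.4,0,0,0,0],[0,0,-0.4,0,0,0,0]]]'

```text
clock: 20.5
eef_pos: [0.5797, 0.1228, 0.0497]
tool_rot: [0.727, 0.687, 0.005, 0.004]
ft_force: [-8.4, -2.8, 24.3]
grip_width: 0.0003
```

```bash
python3 -c "
from h import *
st()"
```

```text
t 20.5 pos [0.5797 0.1228 0.0497] yaw_y -3.21 tiltfix [-0.03  0.69  0.  ] F [-8.4 -2.8 24.3] w 0.0003 j6 1.84
```

move_arm --series '[[[0,0,2.5,0,0.5,0,0],[0,0,4,0,0,0,0],[0,0,4,0,0,0,0.3],[1,-3,2,0,0,0,0.6],[1,-4,0,0,0,0,0.6]]]'

```text
clock: 21.0
eef_pos: [0.5982, 0.0562, 0.1786]
tool_rot: [0.723, 0.69, 0.002, 0.0]
ft_force: [0.9, -0.7, 0.5]
grip_width: 0.0432
```

move_arm --series '[[[1.2,-4,0,0,0,0,0.6],[1.2,-4,0,0,0,0,0.6],[0.8,-3,0,0,0,0,0.6],[0,0,0,0,0,0,0.6],[0,0,0,0,0,0,0.6]]]'

```text
clock: 21.5
eef_pos: [0.6335, -0.0621, 0.1775]
tool_rot: [0.725, 0.689, 0.003, 0.002]
ft_force: [-0.7, 0.4, 0.4]
grip_width: 0.0514
```

```bash
python3 -c "
from h import *
st();snap('wrist','w12')
p,W=cloud('wrist','w12')
m=(W[...,2]>.07)&(W[...,2]<.1)&(np.hypot(W[...,0]-.632,W[...,1]+.059)<.035)
q=W[m];t=q[q[:,2]>.088];print(len(t),t.mean(0),t.min(0),t.max(0))"
```

```text
t 21.5 pos [ 0.6335 -0.0621  0.1775] yaw_y -2.92 tiltfix [-0.08  0.39  0.  ] F [-0.7  0.4  0.4] w 0.0514 j6 1.52
724 [ 0.63125762 -0.05661819  0.09363418] [ 0.61965905 -0.06955112  0.08801827] [ 0.64228696 -0.04648485  0.09737285]
```

View pics/w12.png

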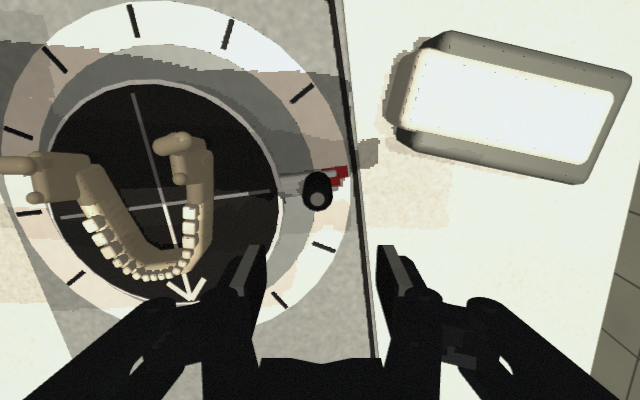

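move_arm --series '[[[-0.1,0.2,-2,0,0.4,0,0.6],[-0.1,0.2,-3,0,0,0,0.6],[0,0,-2.5,0,0,0,0.6],[0,0,-1.5,0,0,0,0.6],[0,0,0,0,0,0,0.6]]]'

```text
clock: 22.05
eef_pos: [0.6305, -0.0505, 0.0847]
tool_rot: [0.722, 0.692, 0.001, -0.001]
ft_force: [-0.4, -0.0, -0.3]
grip_width: 0.0513
```

```bash
python3 -c "
from h import *
st()"
```

```text
t 22.05 pos [ 0.6305 -0.0505  0.0847] yaw_y -2.37 tiltfix [-0.13  0.05  0.  ] F [-0.4 -0.  -0.3] w 0.0513 j6 1.53
```

move_arm --series '[[[0,-0.5,-0.5,0,0,-0.5,0.6],[0,-0.2,-0.8,0,0,0,0.6],[0,0,-0.6,0,0,0,0.6],[0,0,0,0,0,0,0.6],[0,0,0,0,0,0,0.6]]]'

```text
clock: 22.55
eef_pos: [0.6321, -0.0558, 0.0672]
tool_rot: [0.724, 0.69, 0.003, 0.001]
ft_force: [0.0, -0.1, 0.8]
grip_width: 0.0513
```

```bash
python3 -c "
from h import *
st()"
```

```text
t 22.55 pos [ 0.6321 -0.0558  0.0672] yaw_y -2.72 tiltfix [-0.13  0.29  0.  ] F [ 0.  -0.1  0.8] w 0.0513 j6 1.53
```

move_arm --series '[[[-0.1,-0.2,-0.3,0,0.2,0,0.6],[0,0,0,0,0,0,0.3],[0,0,0,0,0,0,0],[0,0,0,0,0,0,0],[0,0,0,0,0,0,0]]]'

```text
clock: 23.05
eef_pos: [0.6316, -0.0583, 0.0654]
tool_rot: [0.724, 0.69, 0.002, 0.0]
ft_force: [-0.4, -0.4, -0.4]
grip_width: 0.0215
```

```bash
python3 arc.py 5 5 5 5 5
```

```text
t 23.05 pos [ 0.6316 -0.0583  0.0654] yaw_y -2.76 tiltfix [-0.12  0.18  0.  ] F [-0.4 -0.4 -0.4] w 0.0215 j6 1.53
ang 4.878129302303961 r 0.13009429939224074
[-0.16  1.12] 9.9
[-0.24  1.11] 14.9
[-0.34  1.08] 19.9
[-0.43  1.05] 24.9
[-0.52  1.01] 29.9
```

Held with the knob at 4.9°. Turn 90° to about 94.9°.

move_arm --series '[[[-0.15,1.1,0,0,0,0,0],[-0.25,1.1,0,0,0,0,0],[-0.35,1.1,0,0,0,0,0],[-0.45,1.05,0,0,0,0,0],[-0.5,1.0,0,0,0,0,0]]]'

```text
clock: 23.55
eef_pos: [0.6186, -0.0113, 0.0655]
tool_rot: [0.727, 0.687, 0.0, 0.009]
ft_force: [2.9, -2.2, -1.5]
grip_width: 0.0211
```

```bash
python3 arc.py 5 5 5 5 5
```

```text
t 23.55 pos [ 0.6186 -0.0113  0.0655] yaw_y -3.24 tiltfix [0.72 0.71 0.  ] F [ 2.9 -2.2 -1.5] w 0.0211 j6 1.62
ang 26.495732660130795 r 0.13028410326014692
[-0.58  0.98] 31.5
[-0.63  0.94] 36.5
[-0.71  0.88] 41.5
[-0.79  0.82] 46.5
[-0.86  0.74] 51.5
```

move_arm --series '[[[-0.6,1.0,0,0.5,0.5,0,0],[-0.65,0.95,0,0,0,0,0],[-0.7,0.9,0,0,0,0,0],[-0.8,0.8,0,0,0,0,0],[-0.85,0.75,0,0,0,0,0]]]'

```text
clock: 24.05
eef_pos: [0.5811, 0.0344, 0.0654]
tool_rot: [0.727, 0.687, -0.002, 0.006]
ft_force: [1.9, -4.7, -1.1]
grip_width: 0.0212
```

```bash
python3 arc.py 5 5 5 5 5
```

```text
t 24.05 pos [0.5811 0.0344 0.0654] yaw_y -3.24 tiltfix [0.59 0.31 0.  ] F [ 1.9 -4.7 -1.1] w 0.0212 j6 1.69
ang 52.68947170977841 r 0.13056749042805202
[-0.97  0.6 ] 57.7
[-0.98  0.56] 62.7
[-1.03  0.48] 67.7
[-1.07  0.38] 72.7
[-1.1   0.29] 77.7
```

move_arm --series '[[[-0.9,0.6,0,0.5,0.3,0,0],[-1.0,0.55,0,0,0,0,0],[-1.05,0.5,0,0,0,0,0],[-1.05,0.4,0,0,0,0,0],[-1.1,0.3,0,0,0,0,0]]]'

```text
clock: 24.55
eef_pos: [0.5275, 0.0588, 0.0654]
tool_rot: [0.727, 0.687, -0.001, 0.003]
ft_force: [2.9, -4.2, -2.3]
grip_width: 0.0211
```

```bash
python3 arc.py 5 5 4 2 0
```

```text
t 24.55 pos [0.5275 0.0588 0.0654] yaw_y -3.23 tiltfix [0.29 0.16 0.  ] F [ 2.9 -4.2 -2.3] w 0.0211 j6 1.74
ang 78.74833488157553 r 0.13076027868532386
[-1.14  0.1 ] 83.7
[-1.13  0.07] 88.7
[-0.91 -0.01] 92.7
[-0.45 -0.03] 94.7
[0. 0.] 94.7
```

move_arm --series '[[[-1.1,0.1,0,0.2,0,0,0],[-1.1,0.05,0,0,0,0,0],[-0.9,0,0,0,0,0,0],[-0.4,0,0,0,0,0,0],[0,0,0,0,0,0,0]]]'

```text
clock: 25.05
eef_pos: [0.4896, 0.0608, 0.0655]
tool_rot: [0.727, 0.687, 0.001, 0.003]
ft_force: [4.3, -3.0, -7.1]
grip_width: 0.0212
```

```bash
python3 arc.py 1
```

```text
t 25.05 pos [0.4896 0.0608 0.0655] yaw_y -3.21 tiltfix [0.16 0.35 0.  ] F [ 4.3 -3.  -7.1] w 0.0212 j6 1.75
ang 95.42363657469994 r 0.13075214959249548
[-0.22 -0.1 ] 96.4
```

move_arm --series '[[[0.1,-0.1,0,0,0,0,0],[0,0,0,0,0,0,0.4],[0,0,0,0,0,0,0.5],[0,0,0,0,0,0,0.5],[0,0,1,0,0,0,0.5]]]'

```text
clock: 25.55
eef_pos: [0.4861, 0.0627, 0.0749]
tool_rot: [0.726, 0.688, 0.001, -0.002]
ft_force: [0.1, -0.7, -0.5]
grip_width: 0.0429
```

move_arm --series '[[[0,0,2,0,0,0,0.5],[0,0,3,0,0,0,0.5],[0,0,4,0,0,0,0.2],[1,1,2,0,0,0,0],[2,1,0,0,0,0,0]]]'

```text
clock: 26.05
eef_pos: [0.5131, 0.0829, 0.1939]
tool_rot: [0.726, 0.688, 0.001, -0.003]
ft_force: [1.1, -0.4, -0.4]
grip_width: 0.0006
```

```bash
python3 -c "
from h import *
st();snap('wrist','w13');snap('top','t13')
p,W=cloud('top','t13')
cv2.imwrite('pics/c13.png',cv2.resize(p[150:310,335:515],(675,600),interpolation=cv2.INTER_CUBIC)[:,:,::-1])
"
```

```text
t 26.05 pos [0.5131 0.0829 0.1939] yaw_y -3.13 tiltfix [-0.29 -0.18 -0.  ] F [ 1.1 -0.4 -0.4] w 0.0006 j6 1.78
```

View pics/w13.png

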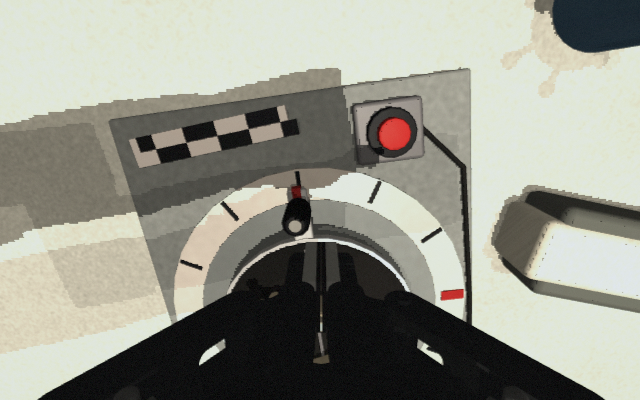

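View pics/c13.png

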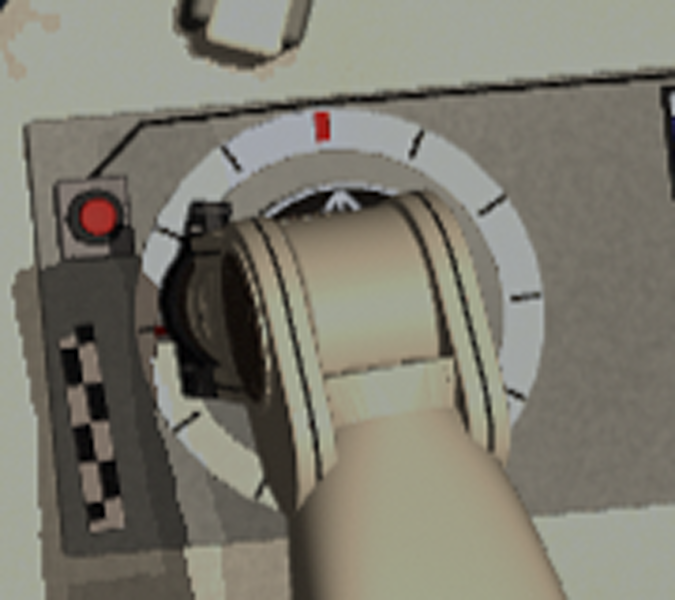

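move_arm --series '[[[3,2,-1,0,0,0,0],[3,1.8,-2,0,0,0,0],[0,0,-3,0,0,0,0],[0,0,-3,0,0,0,0],[0,0,0,0,0,0,0]]]'

```text
clock: 26.65
eef_pos: [0.5718, 0.1217, 0.0994]
tool_rot: [0.726, 0.688, -0.002, -0.005]
ft_force: [-0.7, -0.6, 0.6]
grip_width: 0.0002
```

```bash
python3 -c "
from h import *
st()"
```

```text
t 26.65 pos [0.5718 0.1217 0.0994] yaw_y -3.05 tiltfix [-0.24 -0.5  -0.  ] F [-0.7 -0.6  0.6] w 0.0002 j6 1.83
```

move_arm --series '[[[0.5,0.1,-1,-0.2,-0.5,0,0],[0,0,-1.5,0,0,0,0],[0,0,-1,0,0,0,0],[0,0,-0.4,0,0,0,0],[0,0,-0.2,0,0,0,0]]]'

```text
clock: 27.15
eef_pos: [0.5781, 0.1222, 0.0612]
tool_rot: [0.726, 0.688, 0.002, 0.001]
ft_force: [0.7, 0.4, -0.7]
grip_width: 0.0003
```

```bash
python3 -c "
from h import *
st()"
```

```text
t 27.15 pos [0.5781 0.1222 0.0612] yaw_y -3.1 tiltfix [-0.05  0.29  0.  ] F [ 0.7  0.4 -0.7] w 0.0003 j6 1.83
```

move_arm --series '[[[0,0,-0.4,0,0,0,0],[0,0,-0.4,0,0,0,0],[0,0,-0.4,0,0,0,0],[0,0,-0.4,0,0,0,0],[0,0,-0.4,0,0,0,0]]]'

```text
clock: 27.65
eef_pos: [0.5795, 0.1223, 0.0496]
tool_rot: [0.726, 0.688, 0.005, 0.003]
ft_force: [-12.1, -2.5, 32.0]
grip_width: 0.0001
```

```bash
python3 -c "
from h import *
st()"
```

```text
t 27.65 pos [0.5795 0.1223 0.0496] yaw_y -3.12 tiltfix [-0.13  0.65  0.  ] F [-12.1  -2.5  32. ] w 0.0001 j6 1.83
```

move_arm --series '[[[0,0,2,0,0.5,0,0],[0,0,4,0,0,0,0],[0,0,4,0,0,0,0],[-1,4,4,0,0,0,0],[-2,4,3,0,0,0,0]]]'

```text
clock: 28.15
eef_pos: [0.5506, 0.1916, 0.2146]
tool_rot: [0.729, 0.684, -0.001, -0.001]
ft_force: [0.5, 1.2, -0.1]
grip_width: -0.0004
```

move_arm --series '[[[-3,3,0,0,0,0,0],[-3,3,0,0,0,0,0],[-3,3,0,0,0,0,0],[0,0,0,0,0,0,0],[0,0,0,0,0,0,0]]]'

```text
clock: 28.65
eef_pos: [0.46, 0.2911, 0.2219]
tool_rot: [0.727, 0.686, 0.008, 0.001]
ft_force: [0.5, -0.9, 0.3]
grip_width: -0.0003
```

```bash
timeout 100 python3 -c "
from plat import *
from jaw import *
st();snap('scene','s14');snap('top','t14')
p,W=cloud('top','t14')
cv2.imwrite('pics/c14.png',cv2.resize(p[150:310,335:515],(675,600),interpolation=cv2.INTER_CUBIC)[:,:,::-1])
fit('top','t14',0.064,(0.4,0.61,-0.16,0.02),4)
plat('top','t14')
a,b=np.load('top0.npz')['p'].astype(int),p.astype(int)
d=(abs(a-b).sum(-1)>120); print([ (n,d[s].sum()) for n,s in dict(bar=np.s_[230:300,348:370],clay=np.s_[95:175,375:432],pot=np.s_[110:165,300:350]).items()])
"
```

```text
t 28.65 pos [0.46   0.2911 0.2219] yaw_y -3.31 tiltfix [-0.55  0.81  0.  ] F [ 0.5 -0.9  0.3] w -0.0003 j6 2.19
n 638 err 0.0038165685069218728 theta 4.1784653985201015 len 0.1116498895341475 bspan -0.060496248074937455 0.0550832827678616 z 0.1274201455234965
front center 0.501736206527532 -0.06547939850439588 chin 0.5476139354610036 -0.06212768432998946
rear center 0.5020853863764266 -0.0654538882824175 chin 0.547963115309898 -0.06210217410801108
disc [ 0.50192025 -0.06400009  0.09611212]
red [ 0.64956494 -0.058916    0.02      ] 24 ang 1.9721786647518134
btn [0.57727674 0.12209484 0.056     ] 74 ang-64.06 3.895214905923339 dist(.2057) 0.20077331332205597
knob [0.49140989 0.06213269 0.09119593] 57 ang 94.76332458742485 dist 0.12656993107061215
arrow hist(10deg) [18  5  0  0  1  2  3  3  3 12  5  3  4  1  2  2  2  0  7  5  0  0  0  0
  0  0  0  7  0  1  1  2  1  2  5 26]
cross mod 90 1.4581071048958432
[('bar', np.int64(9)), ('clay', np.int64(0)), ('pot', np.int64(0))]
```

View pics/c14.png

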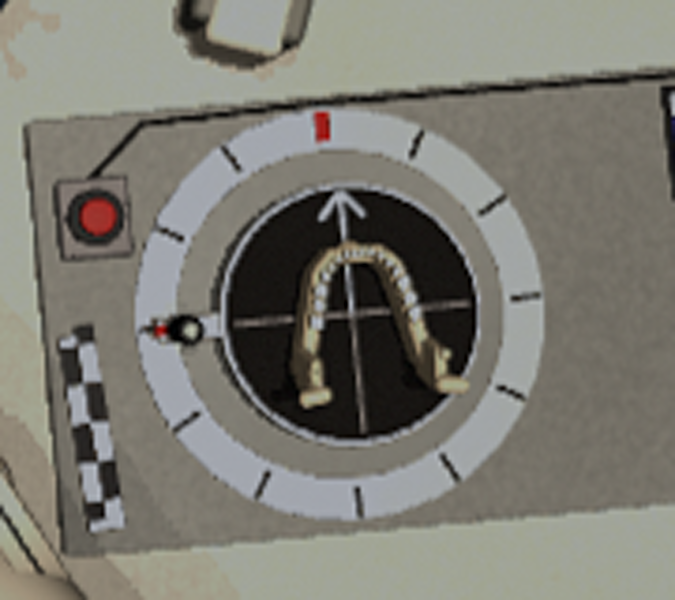

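View pics/s14.png

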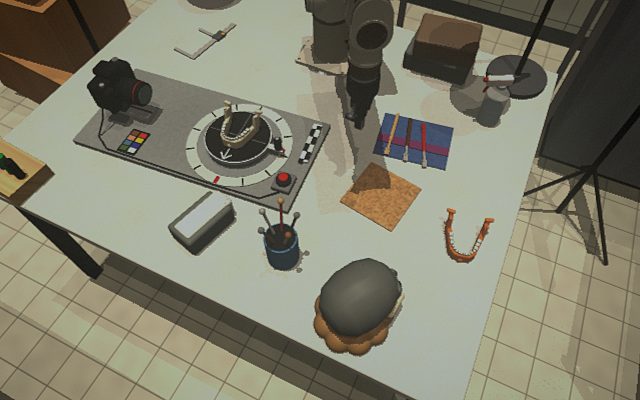

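```bash
python3 -c "
from h import *
print(bot.job_done());st()"
```

```text
the job is handed in; nothing more can be done
None
the job is handed in; nothing more can be done
```

I set the bone-coloured jaw on the turntable with its chin along the white arrow. I then turned the table to the red mark and pressed the release, turned it three clicks anticlockwise, pressed again, and handed the job in at about 29 s.

**Final pictures:**
- **Jaw:** it stands upright, about 2–4 mm from the middle. The top camera read slightly farther off than the wrist camera. The chin agrees with the arrow to about 1°.
- **Turntable:** the pointer sits on the third mark past the red one, with the knob at about 94.8° by the top camera. That is 90° from the held zero position of 4.9°.
- **Other objects:** the scale bar, clay block and brush pot look unmoved, and the robot touches nothing.

**Uncertain or in disagreement:**
- **First press:** it needed a second, deeper push within the same hold to be sure the button reached the bottom. It bottomed at z of about 0.0497 m with 24 N; the second shot's press reached 32 N. Nothing reported that an exposure was made.
- **Zero angle:** estimates of the board's own angle, which sets zero, ranged from 4° to 5.5°. The table was let go within the snap range of the click.
- **Fitted disc centre:** in views where the jaw hides part of the disc, the automatic fit was off. I used the centre cross on the table top instead.

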